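# Put the crocus corms away in the bolted hatch-box

## Task

Put the crocus corms away: tip out the corms that are in the metal tumbler into the open red hatch-box, add the corms lying loose on the bench, and stand the empty tumbler upright in the middle of the round cork mat. Then close the lid fully, push the barrel bolt on the side of the box all the way home with its ball handle standing up, and only then turn the ball handle right down to lock it. Leave the jar, egg cup and hoof pick where they are.

Things in the scene. Friction and masses are not known exactly. Their poses are not given: they have to be found in the camera images.
- hatchbox: Red plastic open-topped box fixed to the bench: 150 mm along its own x, 200 mm along its own y, 70 mm high, walls and floor 4 mm. Origin: centre of the underside, z up. The lid is hinged on its +x side, the bolt is on its -x side; the box stands so that its +x points roughly to world +y (the robot's left).
- lid (a joint): Angle of the box's lid (rad): 0 closed, grows as it opens (about 1.5 is upright), 1.9 fully open. Stiff hinge (about 0.17 N m): it stays wherever it is left. The lid is a red sheet 150 x 200 x 6 mm (closed, its top is 77 mm above the bench) with a black knob on its outer face, 45 mm tall, on the middle line 30 mm from the free edge, and a light steel keeper loop in the middle of the free edge.
- lid_hinge (a point): Middle of the lid's hinge line, at the top of the box's +x wall; the line runs along the box's y.
- lid_edge (a point): Point on the outer (upper) face of the lid, at the free edge, 60 mm from the middle towards the box's -y (150 mm from the hinge line). It moves with the lid.
- bolt (a joint): Travel of the barrel bolt (m): 0 drawn back, 0.030 fully home (end stop). It slides along the box's -y (roughly world +x, away from the robot), through the keeper loop of the closed lid. Friction about 1.5 N; it stays where it is left.
- catch (a joint): Turn of the bolt's ball handle (rad): 0 standing straight up, 1.5 fully down, pointing level away from the box (box's -x). Turns about the bolt's own axis; stiff (0.04 N m), stays where it is left. The bolt's axis is 59 mm above the bench, 15 mm outside the box's -x face, parallel to the box's y.
- ball (a point): Centre of the steel ball, 16 mm across, at the end of the bolt's handle; it is 50 mm from the bolt's axis on a stem 8 mm thick. At catch = 0 it stands 109 mm above the bench, 90 mm from the box's middle towards its -x; with the bolt drawn back it lies 77 mm from the box's middle towards +y, and 47 mm with the bolt home.
- tumbler: Plain metal tumbler, loose, 75 mm high, slightly flared: 54 mm across at the foot, 70 mm at the rim, wall 3 mm, floor 5 mm, 0.12 kg, no handle. Origin: centre of the underside; z towards the mouth. It starts upright on the bench with four or five corms in it.
- tumbler_rim (a point): Centre of the tumbler's mouth, 75 mm above its underside.
- mat: Round cork mat fixed to the bench, 100 mm across, 4 mm thick. Origin: centre of its underside.
- corm1_mid (a point): Middle of a brown crocus corm (a small flattened bulb, 22 to 24 mm across, 13 mm high, 12 g, its middle 6.5 mm above what it lies flat on; slides and rolls a little way when knocked), at the start in the tumbler.
- corm2_mid (a point): Middle of a brown crocus corm (a small flattened bulb, 22 to 24 mm across, 13 mm high, 12 g, its middle 6.5 mm above what it lies flat on; slides and rolls a little way when knocked), at the start in the tumbler.
- corm3_mid (a point): Middle of a brown crocus corm (a small flattened bulb, 22 to 24 mm across, 13 mm high, 12 g, its middle 6.5 mm above what it lies flat on; slides and rolls a little way when knocked), at the start in the tumbler.
- corm4_mid (a point): Middle of a brown crocus corm (a small flattened bulb, 22 to 24 mm across, 13 mm high, 12 g, its middle 6.5 mm above what it lies flat on; slides and rolls a little way when knocked), at the start in the tumbler; may be absent (None).
- corm5_mid (a point): Middle of a brown crocus corm (a small flattened bulb, 22 to 24 mm across, 13 mm high, 12 g, its middle 6.5 mm above what it lies flat on; slides and rolls a little way when knocked), at the start in the tumbler; may be absent (None).
- corm6_mid (a point): Middle of a brown crocus corm (a small flattened bulb, 22 to 24 mm across, 13 mm high, 12 g, its middle 6.5 mm above what it lies flat on; slides and rolls a little way when knocked), at the start loose on the bench; may be absent (None).
- corm7_mid (a point): Middle of a brown crocus corm (a small flattened bulb, 22 to 24 mm across, 13 mm high, 12 g, its middle 6.5 mm above what it lies flat on; slides and rolls a little way when knocked), at the start loose on the bench; may be absent (None).
- corm8_mid (a point): Middle of a brown crocus corm (a small flattened bulb, 22 to 24 mm across, 13 mm high, 12 g, its middle 6.5 mm above what it lies flat on; slides and rolls a little way when knocked), at the start loose on the bench; may be absent (None).
- corm9_mid (a point): Middle of a brown crocus corm (a small flattened bulb, 22 to 24 mm across, 13 mm high, 12 g, its middle 6.5 mm above what it lies flat on; slides and rolls a little way when knocked), at the start loose on the bench; may be absent (None).
- corm10_mid (a point): Middle of a brown crocus corm (a small flattened bulb, 22 to 24 mm across, 13 mm high, 12 g, its middle 6.5 mm above what it lies flat on; slides and rolls a little way when knocked), at the start loose on the bench; may be absent (None).
- ledge: Raised cedar ledge, fixed along the far side of the bench: a board 100 mm deep along world x and 1300 mm long along y, its top 50 mm above the bench. Origin: centre of its underside, on the bench.
- jar: Sealed glass jar of dried hibiscus on the raised ledge along the bench's far side, 72 mm across, 100 mm high; leave alone. Origin: centre of its underside.
- eggcup: White ceramic egg cup on the raised ledge, 48 mm across, 58 mm high; leave alone. Origin: centre of its underside.
- hoofpick: Curved steel hoof pick with a wooden grip, lying on the bench, about 150 mm long, 14 mm thick; leave alone. Origin: under the middle of its length, x along the grip towards the hook.
There are look-alikes about, which are no part of the job. There is more than one size of the mat; the one meant has the size given above.

How it is judged:
By the outcome, as a careful person would: the job done as asked, in the order asked, and still so for the second after the job is handed in, with the robot touching nothing.
Of corm4, corm5 only 1 to 2 are there at a start; the rules pass over those that are not, and their reading is None.
Of corm6, corm7, corm8, corm9, corm10 only 3 to 5 are there at a start; the rules pass over those that are not, and their reading is None.
At some moment in a run one of corm6, corm7, corm8, corm9, corm10 may be knocked a few centimetres aside while the robot is not near it.
It also fails if it takes over 210 s, if anything falls off the work surface, if the arm or the gripper's body presses on something with over 40 N, if the wrist force passes 120 N, or if a joint passes its speed limit or range.

## Robot

A 6-joint arm with a two-finger parallel gripper is mounted at the origin on the work surface. World frame = base frame: x ahead of the robot, y to its left, z up, the work surface at z = 0. Lengths are in m, angles in rad, forces in N, time in s.
With the tool pointing down it reaches from about 0.3 to 0.875 m from the base axis. Payload 6.4 kg.
Tool frame: the origin (TCP) lies on the front face of the gripper's body, between the roots of the fingers; the fingertips stand 73 mm ahead of it and the grasp point (between the pads) lies 54 mm ahead of it; z points along the fingers, y is the line along which they close (so a half turn about z gives the same grasp; the last joint's range is limited). The gripper opens to 85 mm and grips with 20 to 120 N. Pads are 22 mm wide; open, the fingers measure 114 mm over their backs; the gripper's body (76 mm by 85 mm) begins 54 mm behind the grasp point. The pads swing forward as they close: fully open they stand 13 mm farther back than shut.
Start: joints at [1.032, 0.181, 1.607, -0, 1.354, -0.206], TCP at [0.188, 0.543, 0.304] pointing down, gripper open.
Joint ranges: [-2.99, 2.99], [-0.89, 2.07], [0.3, 2.58], [-1.14, 4.28], [0, 2.63], [-3.12, 3.12]. Speed limits (rad/s): [2.57, 2.57, 3.01, 3.14, 3.14, 3.14].

## Interface

Orientations are given as a unit quaternion [x, y, z, w].
In Python, from cell import env gives the robot as it stands. The module is installed in compiled form; this text tells all that it offers.
- The arm moves only by the tool step_arm, never from a script. Its argument "increments" is a list of rows, each an object with "gripper": the opening, from -1 (shut) to 1 (fully open); "slide": the shift along the tool's x, y, z in units of 12 cm (1.0 is 12 cm), a list of three; "rotation": the turn, a rotation vector about the tool's x, y, z in units of 90 degrees (1.0 is 90 degrees), a list of three. In form: [{"gripper": gripper, "slide": [x, y, z], "rotation": [ax, ay, az]}, ...]. A call has 1 to 12 rows; each row is the pose to reach, as a shift and turn from the pose commanded when the call began, along the tool's axes at that moment; what a row does not reach only later rows make up. A row lasts 1/10 s, in which the tool goes at most 50 mm and 8.59 degrees, less where a joint would pass 70% of its speed; a pose out of reach is approached as far as the arm can. A call with a number of a shift or a turn outside -1 to 1 is refused whole. A call with a gripper value outside its range is refused whole. The fingers move at their own pace and stop on an object; the grip force is fixed at half the most. Time passes only in rows, so rows that repeat a pose let the fingers close. It gives the time, the measured TCP pose, the force, the opening and the grip force at its end, in the units of the state.
- env.sense(): the state, without advancing time (a new reading comes with each control period).
- env.grab_frame(name): name is "scene" or "side" or "wrist"; returns the picture (420x560x3 uint8, red, green, blue); there is no depth.
- env.calibration(name): a dict with "intrinsics" (3x3 intrinsics, pixels), "R" (3x3) and "t" (3): a world point X has camera coordinates R X + t. Camera axes: x right, y down, z forward; pixel columns grow to the right and rows downward; lengths in m; the calibration is good to about 2 mm. A picture is of the moment at which its call begins: read the wrist's pose just before it. calibration takes no time and is no camera call; for the wrist camera it gives the pose at the moment of the call.
- env.finish_job(): hands the job in; it is judged then, once.
The state is a dict: "t": time; "joint_positions": joint angles; "dq": joint speeds; "joint_efforts": joint torques, N m; "tool_pos": TCP position; "tool_rot": TCP orientation; "ft_force": force on the tool from outside, world axes, zero at the start; "torque": the same for the moment, N m; "finger_gap": finger opening in m; "grip_force": force on a finger pad.
Only numpy, scipy, OpenCV 4.12 (cv2) and the standard library are available. Lean on these libraries where they do the work, as an engineer would, in place of code of your own. Each camera call takes 0.05 s, during which the arm holds its last target. There are 200 camera calls.

## Working session

There is one attempt and no reset: what is moved stays moved. The work goes in short steps, Python scripts to look and compute and a tool call to move; the robot and the scene stay as the last step left them, time stands still between calls to the robot, and variables do not carry over. Pictures are saved under pics/ and viewed, at most 14 in all, crops included, and the job is handed in when it is done.

Besides the shell and the picture viewer there is one more tool, called after "Request:" in YAML: its name, and indented under it one key for each argument. step_arm: Moves the arm, as the interface text tells. Shifts and turns lie within -1 to 1; 1 stands for 12 cm of shift or 90 degrees of turn. Its arguments: {"type":"object","properties":{"increments":{"type":"array"}},"required":["increments"]}

```bash
mkdir -p pics; cat > h.py <<'E'
import numpy as np, cv2
from cell import env
from scipy.spatial.transform import Rotation as Ro
def snap(n,fn=None):
    c=env.calibration(n); im=cv2.cvtColor(np.asarray(env.grab_frame(n)),cv2.COLOR_RGB2BGR)
    if fn: cv2.imwrite('pics/'+fn,im)
    return im,c
def K(c): return np.array(c['intrinsics'])
def ray(c,p):
    R=np.array(c['R']);t=np.array(c['t'])
    d=R.T@np.linalg.solve(K(c),[p[0],p[1],1.]); return -R.T@t,d
def onz(c,p,z):
    o,d=ray(c,p); return o+d*(z-o[2])/d[2]
def proj(c,X):
    q=K(c)@(np.array(c['R'])@np.array(X,float)+np.array(c['t'])); return q[:2]/q[2]
def tri(*cp):
    A=np.zeros((3,3));b=np.zeros(3)
    for c,p in cp:
        o,d=ray(c,p);d=d/np.linalg.norm(d);M=np.eye(3)-np.outer(d,d);A+=M;b+=M@o
    return np.linalg.solve(A,b)
def rel(pos,Rt=None):
    """slide & rotation (units) from present measured pose to pos/Rt"""
    s=env.sense();R0=Ro.from_quat(s['tool_rot'])
    sl=R0.inv().apply(np.array(pos)-s['tool_pos'])/.12
    rv=(R0.inv()*(Rt if Rt is not None else R0)).as_rotvec()/(np.pi/2)
    return sl.round(3),rv.round(3)
def st():
    s=env.sense();print('t',round(s['t'],2),'p',np.round(s['tool_pos'],4),'q',np.round(s['tool_rot'],4),'gap',round(s['finger_gap'],4),'F',np.round(s['ft_force'],1),'grip',s['grip_force'],'j',np.round(s['joint_positions'],3))
E
python3 - <<'E'
from h import *
st();ims=[]
for n in ('scene','side','wrist'):
    im,c=snap(n,n+'0.png'); print(n,np.round(c['intrinsics'],1).tolist(),np.round(c['R'],3).tolist(),np.round(c['t'],3).tolist())
s=[cv2.imread('pics/%s0.png'%n) for n in('scene','side')]
E
```

```text
t 0.0 p [0.1876 0.5431 0.303 ] q [ 1.656e-01  9.862e-01 -8.000e-04 -3.000e-04] gap 0.0855 F [0.6 0.9 0.7] grip 0.0 j [ 1.032  0.182  1.608  0.     1.354 -0.206]
scene [[495.8, 0.0, 283.1], [0.0, 495.8, 201.9], [0.0, 0.0, 1.0]] [[-0.762, 0.648, -0.01], [0.528, 0.612, -0.589], [-0.376, -0.454, -0.808]] [0.497, -0.158, 1.522]
side [[525.5, 0.0, 271.4], [0.0, 525.5, 207.9], [0.0, 0.0, 1.0]] [[0.992, -0.124, 0.018], [-0.069, -0.663, -0.746], [0.105, 0.739, -0.666]] [-0.538, 0.029, 1.262]
wrist [[365.1, 0.0, 278.3], [0.0, 365.1, 214.9], [0.0, 0.0, 1.0]] [[0.327, 0.945, -0.002], [0.904, -0.312, 0.293], [0.276, -0.097, -0.956]] [-0.574, -0.037, 0.38]
```

View pics/scene0.png

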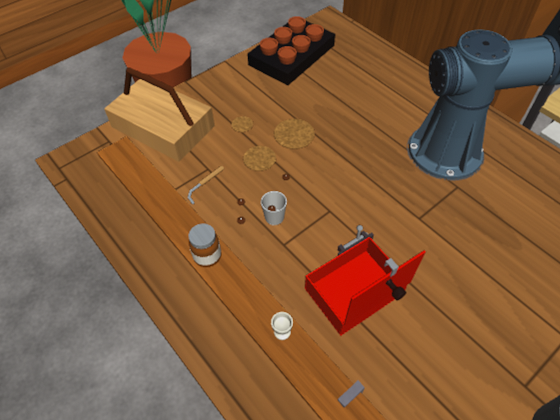

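View pics/side0.png

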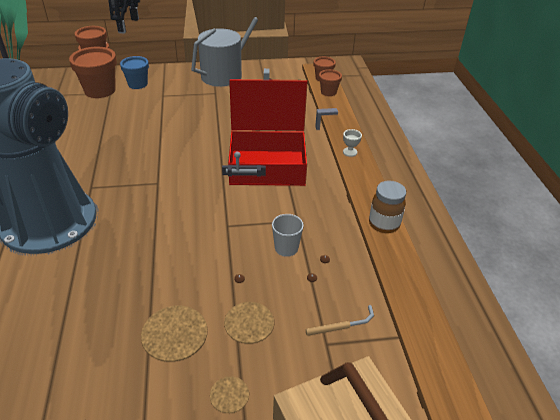

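Scene view: box about (350,285), tumbler (274,208), loose corms (286,177), (241,202), (241,221). Candidate mats are (294,133) large, (259,158) medium and (242,124) small. The side view shows the same mats at (174,332), (249,322), (229,394). Next I measure their sizes.

```bash
cat > m1.py <<'E'
from h import *
S,cs=snap('scene','s1.png');D,cd=snap('side','d1.png')
print('tumbler rim/base', tri((cs,(274,197)),(cd,(287.5,222))), tri((cs,(274,219)),(cd,(288,250))))
for nm,a,b in(('big',(294,133),(174,332)),('med',(259,158),(249,322)),('small',(242,124),(229,394))):
    print(nm,tri((cs,a),(cd,b)).round(3))
    for c,im,p in((cs,S,a),(cd,D,b)):
        # cork mask: colour distance to local cork mean
        hsv=cv2.cvtColor(im,cv2.COLOR_BGR2HSV).astype(float)
        m=((hsv[...,0]>15)&(hsv[...,0]<28)&(hsv[...,1]>90)).astype(np.uint8)*255
        m=cv2.morphologyEx(cv2.morphologyEx(m,cv2.MORPH_CLOSE,np.ones((3,3))),cv2.MORPH_OPEN,np.ones((7,7)))
        n,l,stt,ce=cv2.connectedComponentsWithStats(m); k=l[p[1],p[0]]
        if k==0: print('miss',hsv[p[1],p[0]]);continue
        cnt=max(cv2.findContours((l==k).astype(np.uint8),0,1)[0],key=cv2.contourArea)[:,0]
        W=np.array([onz(c,q,.004)[:2] for q in cnt],np.float32); (cc,r)=cv2.minEnclosingCircle(W)
        print('  ',np.round(cc,4),'diam',round(2*r,4),'areaD',round(2*np.sqrt(cv2.contourArea(W)/np.pi),4))
def dark(im,c):
    hsv=cv2.cvtColor(im,cv2.COLOR_BGR2HSV)
    m=((hsv[...,2]<110)&(hsv[...,1]>100)&((hsv[...,0]<13))).astype(np.uint8)
    n,l,stt,ce=cv2.connectedComponentsWithStats(m)
    for k in range(1,n):
        if 15<stt[k,4]<200:
            X=onz(c,ce[k],.0065)
            if 0.2<X[0]<.95 and -.7<X[1]<.7: print('  corm?',ce[k].round(1),stt[k,4],X.round(3))
dark(S,cs);print();dark(D,cd)
# red box, knob, bolt crops
cv2.imwrite('pics/crop1.png',np.hstack([cv2.resize(S[215:345,290:440],(400,347)),cv2.resize(D[70:200,210:360],(400,347))]))
cv2.imwrite('pics/crop2.png',np.hstack([cv2.resize(S[100:240,180:330],(400,373),interpolation=2),cv2.resize(D[205:415,135:360],(400,373),interpolation=2)]))
E
python3 m1.py
```

```text
tumbler rim/base [ 0.55329818 -0.15635924  0.08624808] [ 0.55914447 -0.15224461 -0.00717842]
big [ 0.304 -0.357  0.003]
   [ 0.3041 -0.357 ] diam 0.1315 areaD 0.1264
   [ 0.299  -0.3512] diam 0.1543 areaD 0.132
med [ 0.452 -0.349  0.002]
   [ 0.4509 -0.3485] diam 0.1023 areaD 0.0975
   [ 0.4518 -0.3482] diam 0.1182 areaD 0.103
small [ 0.403 -0.499  0.001]
   [ 0.4036 -0.4979] diam 0.0727 areaD 0.0654
   [ 0.4052 -0.4977] diam 0.0839 areaD 0.0721
  corm? [285.5 176.7] 28 [ 0.44  -0.237  0.006]
  corm? [240.6 201.7] 31 [ 0.596 -0.252  0.006]
  corm? [271.2 208.2] 24 [ 0.545 -0.178  0.006]
  corm? [240.8 220.2] 36 [ 0.634 -0.201  0.006]

  corm? [330.   72.4] 28 [0.831 0.663 0.006]
  corm? [324.3 259. ] 49 [ 0.636 -0.203  0.006]
  corm? [238.9 278.6] 56 [ 0.442 -0.239  0.006]
  corm? [311.5 277.7] 55 [ 0.597 -0.253  0.007]
```

View pics/crop1.png

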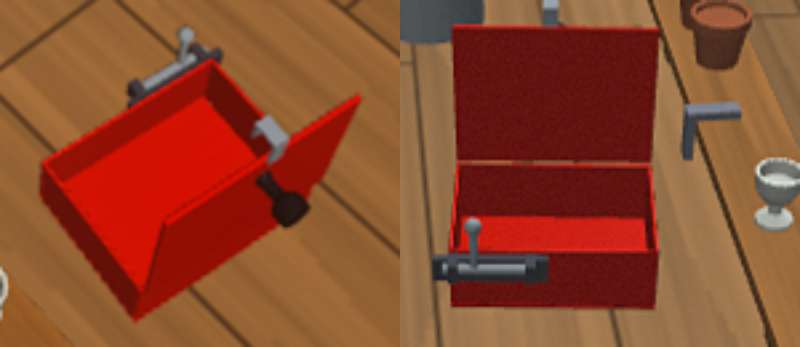

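View pics/crop2.png

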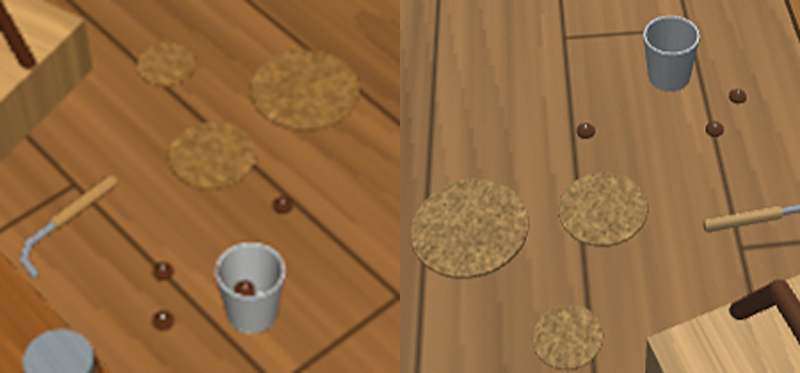

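Of the three mats, the medium one, scene (259,158) / side (249,322), measures about 100 mm across at (0.451,-0.348). The others are about 130 and 70 mm, so the medium one is meant, and the crop confirms it. The tumbler contains corms, and there are three loose ones at (0.441,-0.238), (0.597,-0.253) and (0.635,-0.202). In the side view the bolt is drawn back with its ball up.

```bash
cat > m2.py <<'E'
from h import *
cs=env.calibration('scene');cd=env.calibration('side')
fs=lambda u,v:(290+u*150/400,215+v*130/347.); fd=lambda u,v:(210+(u-400)*150/400,70+v*130/347.)
print('rim',tri((cs,(274.1,198.7)),(cd,(287.4,224.7))),onz(cs,(274.1,198.7),.075),onz(cd,(287.4,224.7),.075))
A=onz(cd,fd(452,307),0);B=onz(cd,fd(656,308),0);print('-x face bottom',A,B)
print('top corners -x: ',onz(cs,fs(211,60),.07),onz(cs,fs(42,162),.07),onz(cd,fd(452,253),.07),onz(cd,fd(657,254),.07), 'tri',tri((cs,fs(211,60)),(cd,fd(452,252))),tri((cs,fs(42,162)),(cd,fd(657,253))))
print('ball',tri((cs,fs(187,34)),(cd,fd(473,226))))
print('lid top corners', tri((cs,fs(165,215)),(cd,fd(657,29))),tri((cs,fs(360,96)),(cd,fd(453,27))))
print('bottom +x far corner',onz(cs,fs(135,320),0))
d=B-A;print('yaw of box -y',np.degrees(np.arctan2(d[1],d[0])))
E
python3 m2.py
```

```text
rim [ 0.55322831 -0.15652708  0.07834266] [ 0.54842317 -0.15767087  0.075     ] [ 0.55672993 -0.15494314  0.075     ]
-x face bottom [0.44268563 0.08734467 0.        ] [ 6.41587445e-01  6.53270307e-02 -1.11022302e-16]
top corners -x:  [0.44184218 0.09111764 0.07      ] [0.6361521  0.06686465 0.07      ] [0.44477851 0.08182038 0.07      ] [0.63735672 0.06079175 0.07      ] tri [0.44286796 0.08956154 0.06688637] [0.63691596 0.06573431 0.06810101]
ball [0.46255189 0.07025857 0.10962458]
lid top corners [0.65347667 0.2165505  0.22147156] [0.45993167 0.24425665 0.21850071]
bottom +x far corner [0.65246851 0.21210005 0.        ]
yaw of box -y -6.316697234854557
```

```bash
cat >> h.py <<'E'
def tool(psi,p,roll=0):
    """azimuth deg, pitch below horizontal deg, camera-up; roll about tool z"""
    a,b=np.radians(psi),np.radians(p)
    z=np.array([np.cos(b)*np.cos(a),np.cos(b)*np.sin(a),-np.sin(b)]);x=np.array([np.sin(b)*np.cos(a),np.sin(b)*np.sin(a),np.cos(b)])
    return Ro.from_matrix(np.c_[x,np.cross(z,x),z])*Ro.from_rotvec([0,0,np.radians(roll)])
def plan(wps,start=None):
    """wps: (pos,R); prints slide, rotation per call, each from the previous"""
    s=env.sense();p0,R0=start or (np.array(s['tool_pos']),Ro.from_quat(s['tool_rot']))
    for p,R in wps:
        p=np.array(p,float);R=R or R0
        sl=R0.inv().apply(p-p0)/.12; rv=(R0.inv()*R).as_rotvec()/(np.pi/2)
        rows=max(np.linalg.norm(p-p0)/.05,np.linalg.norm(rv)*90/8.59)
        print(sl.round(3).tolist(),rv.round(3).tolist(),'rows>=%.1f'%rows,'BAD' if max(abs(sl).max(),abs(rv).max())>1 else '')
        p0,R0=p,R
E
python3 - <<'E'
from h import *
s=env.sense();R0=Ro.from_quat(s['tool_rot']);rz=lambda d:R0*Ro.from_rotvec([0,0,np.radians(d)])
plan([([.26,.44,.36],rz(45)),([.36,.30,.37],rz(90)),([.40,.15,.37],rz(135)),([.40,0,.37],rz(176.6)),([.40,-.112,.30],tool(-15.7,60))])
E
```

```text
[-0.85, -0.617, -0.471] [0.0, 0.0, 0.5] rows>=5.2 
[-1.414, 0.239, -0.083] [-0.0, 0.0, 0.5] rows>=5.2 BAD
[-1.072, 0.723, 0.001] [0.0, -0.0, 0.5] rows>=5.2 BAD
[-0.547, 1.124, 0.001] [0.0, 0.0, 0.462] rows>=4.8 BAD
[0.252, 0.898, 0.584] [0.0, 0.333, 0.0] rows>=3.5
```

```bash
python3 - <<'E'
from h import *
s=env.sense();R0=Ro.from_quat(s['tool_rot']);rz=lambda d:R0*Ro.from_rotvec([0,0,np.radians(d)])
plan([([.26,.46,.37],rz(45)),([.33,.36,.37],rz(90)),([.37,.24,.37],rz(120)),([.39,.12,.37],rz(150)),([.40,0,.37],rz(176.6)),([.40,-.112,.30],tool(-15.7,60))])
E
```

```text
[-0.796, -0.46, -0.554] [0.0, 0.0, 0.5] rows>=5.2 
[-1.005, 0.16, 0.0] [-0.0, 0.0, 0.5] rows>=5.2 BAD
[-0.836, 0.642, 0.001] [0.0, -0.0, 0.333] rows>=3.5 
[-0.529, 0.865, 0.001] [0.0, -0.0, 0.333] rows>=3.5 
[-0.108, 0.998, 0.001] [0.0, 0.0, 0.296] rows>=3.1 
[0.252, 0.898, 0.584] [0.0, 0.333, 0.0] rows>=3.5
```

Request:
step_arm:
  increments:
    - {"gripper": 1,"slide": [-0.8,-0.46,-0.55],"rotation": [0,0,0.5]}
    - {"gripper": 1,"slide": [-0.8,-0.46,-0.55],"rotation": [0,0,0.5]}
    - {"gripper": 1,"slide": [-0.8,-0.46,-0.55],"rotation": [0,0,0.5]}
    - {"gripper": 1,"slide": [-0.8,-0.46,-0.55],"rotation": [0,0,0.5]}
    - {"gripper": 1,"slide": [-0.8,-0.46,-0.55],"rotation": [0,0,0.5]}
    - {"gripper": 1,"slide": [-0.8,-0.46,-0.55],"rotation": [0,0,0.5]}
    - {"gripper": 1,"slide": [-0.8,-0.46,-0.55],"rotation": [0,0,0.5]}

```text
t: 0.95
tool_pos: [0.2606, 0.4598, 0.3699]
tool_rot: [0.531, 0.848, -0.0, 0.0]
ft_force: [-0.3, -0.4, 0.3]
finger_gap: 0.0856
grip_force: 0.0
```

Request:
step_arm:
  increments:
    - {"gripper": 1,"slide": [-1,0.16,0],"rotation": [0,0,0.5]}
    - {"gripper": 1,"slide": [-1,0.16,0],"rotation": [0,0,0.5]}
    - {"gripper": 1,"slide": [-1,0.16,0],"rotation": [0,0,0.5]}
    - {"gripper": 1,"slide": [-1,0.16,0],"rotation": [0,0,0.5]}
    - {"gripper": 1,"slide": [-1,0.16,0],"rotation": [0,0,0.5]}
    - {"gripper": 1,"slide": [-1,0.16,0],"rotation": [0,0,0.5]}
    - {"gripper": 1,"slide": [-1,0.16,0],"rotation": [0,0,0.5]}

```text
t: 1.65
tool_pos: [0.3303, 0.3603, 0.3698]
tool_rot: [0.814, 0.581, -0.0, -0.0]
ft_force: [-0.4, 0.5, -0.1]
finger_gap: 0.0854
grip_force: 0.0
```

Request:
step_arm:
  increments:
    - {"gripper": 1,"slide": [-0.84,0.64,0],"rotation": [0,0,0.333]}
    - {"gripper": 1,"slide": [-0.84,0.64,0],"rotation": [0,0,0.333]}
    - {"gripper": 1,"slide": [-0.84,0.64,0],"rotation": [0,0,0.333]}
    - {"gripper": 1,"slide": [-0.84,0.64,0],"rotation": [0,0,0.333]}
    - {"gripper": 1,"slide": [-0.84,0.64,0],"rotation": [0,0,0.333]}

```text
t: 2.15
tool_pos: [0.3702, 0.2394, 0.37]
tool_rot: [0.937, 0.35, 0.0, -0.0]
ft_force: [-0.5, -0.3, 0.1]
finger_gap: 0.0857
grip_force: 0.0
```

Request:
step_arm:
  increments:
    - {"gripper": 1,"slide": [-0.53,0.865,0],"rotation": [0,0,0.333]}
    - {"gripper": 1,"slide": [-0.53,0.865,0],"rotation": [0,0,0.333]}
    - {"gripper": 1,"slide": [-0.53,0.865,0],"rotation": [0,0,0.333]}
    - {"gripper": 1,"slide": [-0.53,0.865,0],"rotation": [0,0,0.333]}
    - {"gripper": 1,"slide": [-0.53,0.865,0],"rotation": [0,0,0.333]}

```text
t: 2.65
tool_pos: [0.39, 0.1199, 0.3699]
tool_rot: [0.995, 0.097, 0.0, -0.0]
ft_force: [-0.0, -0.7, 0.6]
finger_gap: 0.0854
grip_force: 0.0
```

Request:
step_arm:
  increments:
    - {"gripper": 1,"slide": [-0.11,1,0],"rotation": [0,0,0.3]}
    - {"gripper": 1,"slide": [-0.11,1,0],"rotation": [0,0,0.3]}
    - {"gripper": 1,"slide": [-0.11,1,0],"rotation": [0,0,0.3]}
    - {"gripper": 1,"slide": [-0.11,1,0],"rotation": [0,0,0.3]}
    - {"gripper": 1,"slide": [-0.11,1,0],"rotation": [0,0,0.3]}

```text
t: 3.15
tool_pos: [0.3999, 0.0004, 0.3698]
tool_rot: [0.991, -0.137, -0.0, -0.0]
ft_force: [-1.0, -0.1, -0.1]
finger_gap: 0.0855
grip_force: 0.0
```

Request:
step_arm:
  increments:
    - {"gripper": 1,"slide": [0.25,0.9,0.58],"rotation": [0,0.333,0]}
    - {"gripper": 1,"slide": [0.25,0.9,0.58],"rotation": [0,0.333,0]}
    - {"gripper": 1,"slide": [0.25,0.9,0.58],"rotation": [0,0.333,0]}
    - {"gripper": 1,"slide": [0.25,0.9,0.58],"rotation": [0,0.333,0]}
    - {"gripper": 1,"slide": [0.25,0.9,0.58],"rotation": [0,0.333,0]}
    - {"gripper": 1,"slide": [0.25,0.9,0.58],"rotation": [0,0.333,0]}

```text
t: 3.75
tool_pos: [0.3993, -0.1115, 0.301]
tool_rot: [0.957, -0.133, 0.256, 0.036]
ft_force: [0.3, 0.1, 1.0]
finger_gap: 0.0855
grip_force: 0.0
```

```bash
python3 - <<'E'
from h import *
st()
W,c=snap('wrist','w1.png')
g=cv2.cvtColor(W,cv2.COLOR_BGR2HSV); m=((g[...,1]<60)&(g[...,2]>90)).astype(np.uint8)
for k in cv2.findContours(m,0,1)[0]:
    if cv2.contourArea(k)>400: print(cv2.boundingRect(k),cv2.contourArea(k))
for X in([.441,-.238,.0065],[.5965,-.2525,.0065],[.635,-.202,.0065],[.5535,-.156,.075],[.5535,-.156,0]): print(proj(c,X).round(1))
E
```

```text
t 3.75 p [ 0.3993 -0.1115  0.301 ] q [ 0.9569 -0.1326  0.2558  0.036 ] gap 0.0855 F [0.3 0.1 1. ] grip 0.0 j [-0.686 -0.538  2.287  0.251  0.922  1.056]
(397, 279, 51, 65) 870.0
(110, 279, 51, 65) 857.0
(56, 266, 12, 51) 446.0
(239, 122, 75, 77) 4037.5
[380.3 255.4]
[347.8 124.1]
[297.1 106. ]
[278.6 156.1]
[278.4 181. ]
```

View pics/w1.png

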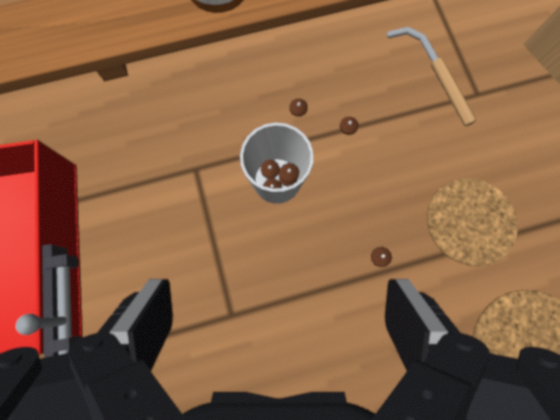

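The wrist view shows the tumbler rim at (277,157) with at least three corms visible inside. Loose corms are at (299,106), (349,125) and (381,256), all matching the projections. Next: pre-grasp, grasp, lift.

```bash
python3 - <<'E'
from h import *
R=tool(-15.7,30); plan([([.427,-.120,.135],tool(-15.7,45)),([.427,-.120,.128],R),([.5106,-.1433,.078],R)])
E
```

```text
[-0.486, 0.004, 1.32] [0.001, 0.167, -0.0] rows>=3.4 BAD
[-0.041, 0.0, 0.041] [0.0, 0.167, -0.0] rows>=1.7 
[0.001, -0.002, 0.835] [0.0, 0.0, 0.0] rows>=2.0
```

Request:
step_arm:
  increments:
    - {"gripper": 1,"slide": [-0.6,0,0.95],"rotation": [0,0.333,0]}
    - {"gripper": 1,"slide": [-0.6,0,0.95],"rotation": [0,0.333,0]}
    - {"gripper": 1,"slide": [-0.6,0,0.95],"rotation": [0,0.333,0]}
    - {"gripper": 1,"slide": [-0.6,0,0.95],"rotation": [0,0.333,0]}
    - {"gripper": 1,"slide": [-0.6,0,0.95],"rotation": [0,0.333,0]}
    - {"gripper": 1,"slide": [-0.6,0,0.95],"rotation": [0,0.333,0]}

```text
t: 4.4
tool_pos: [0.4319, -0.1011, 0.1909]
tool_rot: [0.888, -0.094, 0.45, 0.016]
ft_force: [1.2, 0.3, 0.5]
finger_gap: 0.0849
grip_force: 0.0
```

```bash
python3 - <<'E'
from h import *
st();R=tool(-15.7,30); plan([([.427,-.120,.128],R),([.5106,-.1433,.078],R),([.5106,-.1433,.14],R)])
E
```

```text
t 4.4 p [ 0.4319 -0.1011  0.1909] q [ 0.8878 -0.0942  0.4503  0.0163] gap 0.0849 F [1.2 0.3 0.5] grip 0.0 j [-0.798 -0.279  2.552  1.485  0.515 -0.261]
[-0.42, 0.191, 0.297] [-0.068, 0.074, 0.002] rows>=1.3 
[0.001, -0.002, 0.835] [0.0, 0.0, 0.0] rows>=2.0 
[0.447, 0.0, -0.258] [0.0, 0.0, 0.0] rows>=1.2
```

The elbow is nearly at its limit, so this radial approach is too folded. I'll fit the arm's kinematics from the readings and choose a better approach azimuth.

```bash
cat > kin.py <<'E'
import numpy as np
from scipy.optimize import least_squares
from scipy.spatial.transform import Rotation as Ro
S=[([1.032,.182,1.608,0,1.354,-.206],[.1876,.5431,.303],[.1656,.9862,-.0008,-.0003]),
([-.686,-.538,2.287,.251,.922,1.056],[.3993,-.1115,.301],[.9569,-.1326,.2558,.036]),
([-.798,-.279,2.552,1.485,.515,-.261],[.4319,-.1011,.1909],[.8878,-.0942,.4503,.0163])]
E=Ro.from_euler
LIM=np.array([[-2.99,2.99],[-.89,2.07],[.3,2.58],[-1.14,4.28],[0,2.63],[-3.12,3.12]])
def fk(q,P):
    L1,L2,d,h,b,e=P
    A=E('z',q[0]);B=A*E('y',q[1]);C=B*E('y',q[2]);D=C*E('z',q[3])*E('y',q[4])
    R=D*E('z',q[5])*E('z',np.pi/2) 
    return A.apply([0,b,h])+B.apply([0,0,L1])+C.apply([e,0,L2])+D.apply([0,0,d]),R
f=lambda P:np.concatenate([fk(q,P)[0]-p for q,p,_ in S])
r=least_squares(f,[.4,.4,.2,.3,.12,0]);P=r.x
LO=LIM[:,0]+.03;HI=LIM[:,1]-.03
def ik(p,R,q0=None,n=12):
    best=None;rng=np.random.default_rng(0)
    g=lambda q:np.r_[(fk(q,P)[0]-p)*5,(R.inv()*fk(q,P)[1]).as_rotvec()]
    for i in range(n):
        s=least_squares(g,np.clip(q0,LO,HI) if (i==0 and q0 is not None) else rng.uniform(LO,HI),bounds=(LO,HI))
        if s.cost<1e-6:
            k=0 if q0 is None else np.abs(s.x-q0).max()
            if best is None or k<best[0]: best=(k,s.x)
            if i==0 and q0 is not None: return s.x
    return None if best is None else best[1]
if __name__=='__main__':
    print(P.round(4),np.abs(r.fun).max())
    for q,p,qt in S: print((fk(q,P)[1].inv()*Ro.from_quat(qt)).as_rotvec().round(3))
E
python3 kin.py
```

```text
[0.4382 0.5146 0.2465 0.3139 0.1177 0.0857] 0.00010104001183547373
[-0.001 -0.    -0.   ]
[0. 0. 0.]
[-0.  0. -0.]
```

Kinematics fit to 0.1 mm. Now I pick an azimuth and pitch for grasp, pour and placing on the mat.

```bash
python3 - <<'E'
from h import *
from kin import *
ax=np.array([.554,-.1555,.052]);q0=np.array(env.sense()['joint_positions'])
box=np.array([.549,.151]);
for psi in (0,20,40,60,80,100):
  for p in(20,30,40):
    R=tool(psi,p);a=R.apply([0,0,1]);g=ax-.052*a;out=[]
    q=q0;ok=[]
    for pos,RR in((g-.1*a,R),(g,R),(g+[0,0,.15],R),(np.r_[.56,.14,.25]-.052*tool(psi,p).apply([0,0,1]),tool(psi,p)),(np.r_[.56,.14,.22]-.052*tool(psi,p/2).apply([0,0,1]),tool(psi,p/2,90)),(np.r_[.56,.14,.22]-.052*tool(psi,0).apply([0,0,1]),tool(psi,5,178)),(np.r_[.451,-.3485,.058]-.052*a,R)):
        q2=ik(pos,RR,q,6)
        if q2 is None: ok.append('x');continue
        ok.append(round(np.abs(q2-q).max(),2));q=q2
    print(psi,p,ok)
E
```

```text
0 20 [np.float64(1.1), np.float64(0.33), np.float64(0.55), np.float64(1.49), np.float64(1.68), np.float64(1.55), np.float64(2.65)]
0 30 [np.float64(0.75), np.float64(0.34), np.float64(0.66), np.float64(2.65), np.float64(2.52), np.float64(1.58), np.float64(2.48)]
0 40 [np.float64(0.3), np.float64(0.39), np.float64(0.77), np.float64(1.89), np.float64(3.51), np.float64(1.61), np.float64(2.24)]
20 20 [np.float64(0.9), np.float64(0.27), np.float64(0.45), np.float64(0.77), np.float64(1.13), np.float64(1.43), np.float64(2.88)]
20 30 [np.float64(0.67), np.float64(0.24), np.float64(0.44), np.float64(0.75), np.float64(0.77), np.float64(1.31), np.float64(2.76)]
20 40 [np.float64(0.48), np.float64(0.25), np.float64(0.45), np.float64(0.73), np.float64(1.2), np.float64(1.15), np.float64(2.61)]
40 20 [np.float64(0.94), np.float64(0.2), np.float64(0.36), np.float64(0.57), np.float64(1.24), np.float64(1.43), np.float64(3.03)]
40 30 [np.float64(0.83), np.float64(0.18), np.float64(0.34), np.float64(0.58), np.float64(1.07), np.float64(1.32), np.float64(2.96)]
40 40 [np.float64(0.72), np.float64(0.16), n
[... 578 characters left out ...]
3), np.float64(1.49), np.float64(3.29)]
80 30 [np.float64(1.27), np.float64(0.15), np.float64(0.25), np.float64(0.42), np.float64(1.37), np.float64(1.45), np.float64(3.3)]
80 40 [np.float64(1.15), np.float64(0.16), np.float64(0.24), np.float64(0.43), np.float64(1.3), np.float64(1.4), np.float64(3.29)]
100 20 [np.float64(1.63), np.float64(0.23), np.float64(0.23), np.float64(0.37), np.float64(1.49), np.float64(1.52), np.float64(3.47)]
100 30 [np.float64(1.49), np.float64(0.2), np.float64(0.22), np.float64(0.38), np.float64(1.46), np.float64(1.5), np.float64(3.49)]
100 40 [np.float64(1.36), np.float64(0.17), np.float64(0.21), np.float64(0.4), np.float64(1.42), np.float64(1.48), np.float64(3.5)]
```

```bash
python3 - <<'E'
from h import *
R=tool(50,30);ax=np.array([.554,-.1555,.052]);a=R.apply([0,0,1]);g=ax-.052*a;print(g)
plan([([.445,-.18,.20],tool(25,30)),(g-.1*a+[0,0,.03],R),(g-.1*a,R),(g,R),(g+[0,0,.1],R)])
E
```

```text
[ 0.52505314 -0.18999753  0.078     ]
[0.224, 0.621, 0.117] [0.311, 0.059, -0.245] rows>=4.2 
[-0.345, 0.662, 0.102] [0.241, 0.0, -0.139] rows>=2.9 
[-0.217, -0.0, 0.125] [0.0, 0.0, 0.0] rows>=0.6 
[0.0, 0.0, 0.833] [0.0, 0.0, 0.0] rows>=2.0 
[0.722, 0.0, -0.417] [0.0, 0.0, 0.0] rows>=2.0
```

Request:
step_arm:
  increments:
    - {"gripper": 1,"slide": [0.22,0.62,0.12],"rotation": [0.31,0.06,-0.245]}
    - {"gripper": 1,"slide": [0.22,0.62,0.12],"rotation": [0.31,0.06,-0.245]}
    - {"gripper": 1,"slide": [0.22,0.62,0.12],"rotation": [0.31,0.06,-0.245]}
    - {"gripper": 1,"slide": [0.22,0.62,0.12],"rotation": [0.31,0.06,-0.245]}
    - {"gripper": 1,"slide": [0.22,0.62,0.12],"rotation": [0.31,0.06,-0.245]}
    - {"gripper": 1,"slide": [0.22,0.62,0.12],"rotation": [0.31,0.06,-0.245]}
    - {"gripper": 1,"slide": [0.22,0.62,0.12],"rotation": [0.31,0.06,-0.245]}
    - {"gripper": 1,"slide": [0.22,0.62,0.12],"rotation": [0.31,0.06,-0.245]}

```text
t: 5.2
tool_pos: [0.4435, -0.1795, 0.1987]
tool_rot: [0.846, 0.185, 0.488, -0.108]
ft_force: [-0.4, 0.2, 0.2]
finger_gap: 0.0853
grip_force: 0.0
```

Request:
step_arm:
  increments:
    - {"gripper": 1,"slide": [-0.345,0.66,0.1],"rotation": [0.24,0,-0.14]}
    - {"gripper": 1,"slide": [-0.345,0.66,0.1],"rotation": [0.24,0,-0.14]}
    - {"gripper": 1,"slide": [-0.345,0.66,0.1],"rotation": [0.24,0,-0.14]}
    - {"gripper": 1,"slide": [-0.345,0.66,0.1],"rotation": [0.24,0,-0.14]}
    - {"gripper": 1,"slide": [-0.345,0.66,0.1],"rotation": [0.24,0,-0.14]}
    - {"gripper": 1,"slide": [-0.345,0.66,0.1],"rotation": [0.24,0,-0.14]}

```text
t: 5.8
tool_pos: [0.4666, -0.2551, 0.1573]
tool_rot: [0.786, 0.363, 0.454, -0.209]
ft_force: [-0.1, -0.1, 0.5]
finger_gap: 0.0855
grip_force: 0.0
```

```bash
python3 - <<'E'
from h import *
st();R=tool(50,30)
W,c=snap('wrist','w2.png')
g=cv2.cvtColor(W,cv2.COLOR_BGR2HSV); m=((g[...,1]<60)&(g[...,2]>90)).astype(np.uint8)
for k in cv2.findContours(m,0,1)[0]:
    if cv2.contourArea(k)>300: print(cv2.boundingRect(k),cv2.contourArea(k),onz(c,cv2.minEnclosingCircle(k)[0],.075).round(4))
print(proj(c,[.554,-.1555,.075]))
ax=np.array([.554,-.1555,.052]);a=R.apply([0,0,1]);g=ax-.052*a
plan([(g-.1*a,R),(g,R),(g+[0,0,.1],R)])
E
```

```text
t 5.8 p [ 0.4666 -0.2551  0.1573] q [ 0.7862  0.3631  0.4541 -0.2095] gap 0.0855 F [-0.1 -0.1  0.5] grip 0.0 j [-1.128  0.493  1.847  0.916  1.478 -0.852]
(110, 279, 53, 65) 995.0 [ 0.4571 -0.15    0.075 ]
(395, 278, 53, 66) 1011.0 [ 0.5723 -0.2474  0.075 ]
(228, 192, 106, 127) 9711.0 [ 0.54   -0.1704  0.075 ]
(11, 108, 83, 47) 707.5 [0.4795 0.072  0.075 ]
(416, 68, 100, 71) 3432.0 [ 0.7962 -0.1458  0.075 ]
(249, 26, 28, 24) 345.5 [0.7385 0.095  0.075 ]
(448, 8, 88, 49) 2796.5 [ 0.9876 -0.071   0.075 ]
(243, 0, 38, 25) 640.5 [0.8107 0.187  0.075 ]
[281.74386977 229.53787052]
[-0.208, 0.024, 0.13] [0.004, 0.0, -0.002] rows>=0.6 
[0.0, 0.0, 0.833] [0.0, 0.0, 0.0] rows>=2.0 
[0.722, 0.0, -0.417] [0.0, 0.0, 0.0] rows>=2.0
```

View pics/w2.png

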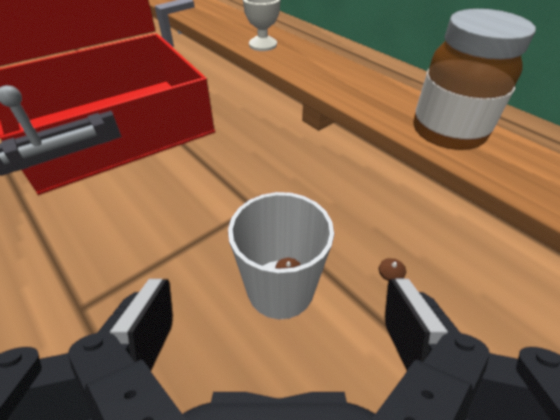

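The wrist view has the rim ellipse at (281,230), exactly where predicted, and the fingers straddle it. Corm at (392,269) sits clear below the right finger. Grasping now.

Request:
step_arm:
  increments:
    - {"gripper": 1,"slide": [-0.208,0.024,0.13],"rotation": [0,0,0]}
    - {"gripper": 1,"slide": [-0.208,0.024,0.13],"rotation": [0,0,0]}
    - {"gripper": 1,"slide": [-0.208,0.024,0.4],"rotation": [0,0,0]}
    - {"gripper": 1,"slide": [-0.208,0.024,0.6],"rotation": [0,0,0]}
    - {"gripper": 1,"slide": [-0.208,0.024,0.75],"rotation": [0,0,0]}
    - {"gripper": 1,"slide": [-0.208,0.024,0.87],"rotation": [0,0,0]}
    - {"gripper": 1,"slide": [-0.208,0.024,0.963],"rotation": [0,0,0]}
    - {"gripper": 1,"slide": [-0.208,0.024,0.963],"rotation": [0,0,0]}

```text
t: 6.65
tool_pos: [0.5259, -0.1906, 0.077]
tool_rot: [0.786, 0.364, 0.454, -0.21]
ft_force: [-1.1, 0.3, 0.1]
finger_gap: 0.0851
grip_force: 0.0
```

Request:
step_arm:
  increments:
    - {"gripper": 0.5,"slide": [0,0,0],"rotation": [0,0,0]}
    - {"gripper": 0.4,"slide": [0,0,0],"rotation": [0,0,0]}
    - {"gripper": 0.3,"slide": [0,0,0],"rotation": [0,0,0]}
    - {"gripper": 0.2,"slide": [0,0,0],"rotation": [0,0,0]}
    - {"gripper": 0,"slide": [0,0,0],"rotation": [0,0,0]}
    - {"gripper": -0.5,"slide": [0,0,0],"rotation": [0,0,0]}
    - {"gripper": -0.5,"slide": [0,0,0],"rotation": [0,0,0]}
    - {"gripper": -0.5,"slide": [0,0,0],"rotation": [0,0,0]}

```text
t: 7.45
tool_pos: [0.5256, -0.1923, 0.0781]
tool_rot: [0.786, 0.364, 0.454, -0.21]
ft_force: [-3.9, -0.6, 5.9]
finger_gap: 0.0638
grip_force: 64.1
```

```bash
python3 - <<'E'
from h import *
from kin import ik
st();s=env.sense();p0=np.array(s['tool_pos']);R=tool(50,30)
pour=lambda c,p,r,z: (np.array([c[0],c[1],z])-.052*tool(50,p).apply([0,0,1]),tool(50,p,r))
W=[(p0+[0,0,.13],R)]
for k in (.33,.67): W.append((p0+[0,0,.16]+k*np.array([.01,.295,0]),R))
W.append(pour((.575,.145),30,0,.24));W.append(pour((.575,.145),20,-45,.24));W.append(pour((.575,.145),10,-90,.23));W.append(pour((.575,.145),5,-135,.22));W.append(pour((.575,.145),5,-178,.21))
plan(W); q=np.array(s['joint_positions'])
for w in W: q=ik(*w,q,4);print(None if q is None else q.round(2))
E
```

```text
t 7.45 p [ 0.5256 -0.1923  0.0781] q [ 0.7856  0.3638  0.4544 -0.2097] gap 0.0638 F [-3.9 -0.6  5.9] grip 64.05879766527505 j [-0.968  0.654  1.833  1.047  1.309 -0.918]
[0.939, 0.001, -0.541] [0.004, -0.001, -0.001] rows>=2.6 
[0.536, -0.5, 0.429] [0.0, 0.0, 0.0] rows>=2.0 
[0.329, -0.516, 0.57] [0.0, 0.0, 0.0] rows>=2.0 
[0.574, -0.475, 0.529] [0.0, 0.0, 0.0] rows>=2.2 
[-0.075, -0.0, 0.007] [-0.044, 0.105, -0.499] rows>=5.4 
[-0.109, -0.109, 0.035] [-0.105, 0.044, -0.499] rows>=5.4 
[0.0, -0.12, 0.016] [-0.053, -0.022, -0.5] rows>=5.3 
[0.059, -0.059, 0.007] [-0.0, -0.0, -0.478] rows>=5.0 
[-0.97  0.39  1.86  1.    1.44 -0.71]
[-0.84  0.22  2.    1.07  1.36 -0.63]
[-0.66  0.13  2.11  1.16  1.23 -0.59]
[-0.42  0.05  2.13  1.25  1.07 -0.45]
[-0.47  0.13  2.17  1.45  1.18 -1.45]
[-0.51  0.27  2.19  1.61  1.32 -2.45]
[-0.52  0.37  2.18  1.67  1.4   2.94]
[-0.52  0.4   2.17  1.68  1.4   2.17]
```

```bash
python3 - <<'E'
from h import *
from kin import ik
s=env.sense();p0=np.array(s['tool_pos']);R=tool(50,30)
pour=lambda c,p,r,z: (np.array([c[0],c[1],z])-.052*tool(50,p).apply([0,0,1]),tool(50,p,r))
c=(.56,.155)
W=[(p0+[0,0,.13],R)]
e=pour(c,30,0,.24)[0];b=W[0][0]
for k in (.33,.67,1): W.append((b+k*(e-b),R))
W+=[pour(c,20,45,.24),pour(c,10,90,.21),pour(c,5,135,.20),pour(c,5,178,.20)]
plan(W); q=np.array(s['joint_positions'])
for w in W: q=ik(*w,q,4);print(None if q is None else q.round(2))
E
```

```text
[0.939, 0.001, -0.541] [0.004, -0.001, -0.001] rows>=2.6 
[0.472, -0.541, 0.499] [0.0, 0.0, 0.0] rows>=2.1 
[0.487, -0.558, 0.515] [0.0, 0.0, 0.0] rows>=2.2 
[0.472, -0.541, 0.499] [0.0, 0.0, 0.0] rows>=2.1 
[-0.075, -0.0, 0.007] [0.044, 0.105, 0.499] rows>=5.4 
[-0.219, 0.219, 0.092] [0.105, 0.044, 0.499] rows>=5.4 
[-0.0, 0.12, 0.016] [0.053, -0.022, 0.5] rows>=5.3 
[0.0, 0.0, 0.0] [0.0, 0.0, 0.478] rows>=5.0 
[-0.97  0.39  1.86  1.    1.44 -0.71]
[-0.83  0.24  2.01  1.08  1.34 -0.66]
[-0.64  0.1   2.12  1.17  1.22 -0.56]
[-0.41  0.01  2.17  1.25  1.06 -0.44]
[-0.47  0.09  2.21  1.45  1.17  0.12]
[-0.5   0.31  2.22  1.63  1.32  0.62]
[-0.51  0.41  2.21  1.69  1.4   1.3 ]
[-0.51  0.41  2.21  1.69  1.4   2.05]
```

Request:
step_arm:
  increments:
    - {"gripper": -0.5,"slide": [0.3,0,-0.17],"rotation": [0,0,0]}
    - {"gripper": -0.5,"slide": [0.5,0,-0.3],"rotation": [0,0,0]}
    - {"gripper": -0.5,"slide": [0.7,0,-0.4],"rotation": [0,0,0]}
    - {"gripper": -0.5,"slide": [0.85,0,-0.5],"rotation": [0,0,0]}
    - {"gripper": -0.5,"slide": [0.94,0,-0.54],"rotation": [0,0,0]}
    - {"gripper": -0.5,"slide": [0.94,0,-0.54],"rotation": [0,0,0]}

```text
t: 8.05
tool_pos: [0.5262, -0.1924, 0.2086]
tool_rot: [0.786, 0.364, 0.454, -0.208]
ft_force: [1.2, -0.1, -1.8]
finger_gap: 0.0638
grip_force: 65.8
```

Request:
step_arm:
  increments:
    - {"gripper": -0.5,"slide": [0.15,-0.18,0.17],"rotation": [0,0,0]}
    - {"gripper": -0.5,"slide": [0.3,-0.36,0.33],"rotation": [0,0,0]}
    - {"gripper": -0.5,"slide": [0.48,-0.55,0.5],"rotation": [0,0,0]}
    - {"gripper": -0.5,"slide": [0.64,-0.73,0.67],"rotation": [0,0,0]}
    - {"gripper": -0.5,"slide": [0.8,-0.91,0.84],"rotation": [0,0,0]}

```text
t: 8.55
tool_pos: [0.5295, -0.0163, 0.2387]
tool_rot: [0.787, 0.363, 0.453, -0.21]
ft_force: [0.1, -0.3, -1.6]
finger_gap: 0.0639
grip_force: 65.9
```

Request:
step_arm:
  increments:
    - {"gripper": -0.5,"slide": [0.15,-0.18,0.17],"rotation": [0,0,0]}
    - {"gripper": -0.5,"slide": [0.3,-0.36,0.33],"rotation": [0,0,0]}
    - {"gripper": -0.5,"slide": [0.48,-0.55,0.5],"rotation": [0,0,0]}
    - {"gripper": -0.5,"slide": [0.63,-0.73,0.67],"rotation": [0,0,0]}
    - {"gripper": -0.5,"slide": [0.63,-0.73,0.67],"rotation": [0,0,0]}
    - {"gripper": -0.5,"slide": [0.63,-0.73,0.67],"rotation": [0,0,0]}

```text
t: 9.15
tool_pos: [0.5322, 0.1217, 0.264]
tool_rot: [0.786, 0.364, 0.453, -0.21]
ft_force: [0.1, -0.2, -2.1]
finger_gap: 0.0638
grip_force: 66.3
```

```bash
python3 - <<'E'
from h import *
st()
pour=lambda c,p,r,z: (np.array([c[0],c[1],z])-.052*tool(50,p).apply([0,0,1]),tool(50,p,r))
c=(.56,.155)
plan([pour(c,30,0,.24),pour(c,20,45,.24),pour(c,10,90,.21),pour(c,5,135,.20),pour(c,5,178,.20)])
S,_=snap('scene');D,_=snap('side');cv2.imwrite('pics/a1.png',np.hstack([cv2.resize(S[150:370,230:460],(400,383)),cv2.resize(D[60:330,180:380],(284,383))]))
E
```

```text
t 9.15 p [0.5322 0.1217 0.264 ] q [ 0.7861  0.3644  0.4529 -0.2103] gap 0.0638 F [ 0.1 -0.2 -2.1] grip 66.2801523028611 j [-0.405  0.012  2.167  1.259  1.054 -0.444]
[0.008, -0.001, -0.02] [0.002, 0.001, -0.002] rows>=0.1 
[-0.075, -0.0, 0.007] [0.044, 0.105, 0.499] rows>=5.4 
[-0.219, 0.219, 0.092] [0.105, 0.044, 0.499] rows>=5.4 
[-0.0, 0.12, 0.016] [0.053, -0.022, 0.5] rows>=5.3 
[0.0, 0.0, 0.0] [0.0, 0.0, 0.478] rows>=5.0
```

View pics/a1.png

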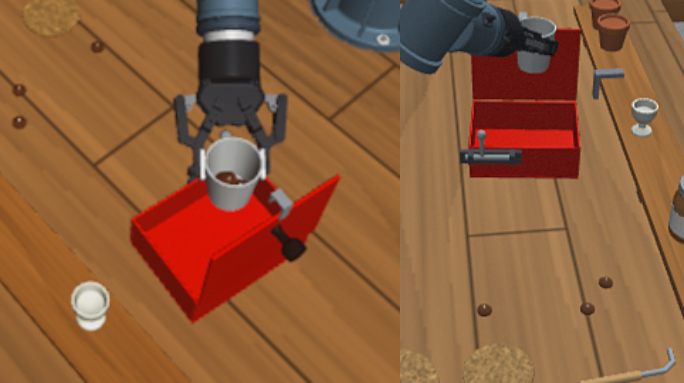

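The tumbler is held upright over the box, corms still inside, at scene crop (233,170). Pouring.

Request:
step_arm:
  increments:
    - {"gripper": -0.5,"slide": [-0.04,0,0],"rotation": [0.02,0.05,0.25]}
    - {"gripper": -0.5,"slide": [-0.04,0,0],"rotation": [0.02,0.05,0.25]}
    - {"gripper": -0.5,"slide": [-0.04,0,0],"rotation": [0.02,0.05,0.25]}
    - {"gripper": -0.5,"slide": [-0.07,0,0],"rotation": [0.044,0.105,0.5]}
    - {"gripper": -0.5,"slide": [-0.07,0,0],"rotation": [0.044,0.105,0.5]}
    - {"gripper": -0.5,"slide": [-0.07,0,0],"rotation": [0.044,0.105,0.5]}

```text
t: 9.85
tool_pos: [0.5305, 0.1158, 0.2571]
tool_rot: [0.819, 0.029, 0.388, -0.423]
ft_force: [-0.3, 0.4, -1.9]
finger_gap: 0.0642
grip_force: 66.2
```

Request:
step_arm:
  increments:
    - {"gripper": -0.5,"slide": [-0.22,0.22,0.09],"rotation": [0.105,0.044,0.5]}
    - {"gripper": -0.5,"slide": [-0.22,0.22,0.09],"rotation": [0.105,0.044,0.5]}
    - {"gripper": -0.5,"slide": [-0.22,0.22,0.09],"rotation": [0.105,0.044,0.5]}
    - {"gripper": -0.5,"slide": [-0.22,0.22,0.09],"rotation": [0.105,0.044,0.5]}
    - {"gripper": -0.5,"slide": [-0.22,0.22,0.09],"rotation": [0.105,0.044,0.5]}
    - {"gripper": -0.5,"slide": [-0.22,0.22,0.09],"rotation": [0.105,0.044,0.5]}

```text
t: 10.45
tool_pos: [0.5288, 0.1138, 0.2181]
tool_rot: [0.717, -0.269, 0.22, -0.604]
ft_force: [-0.9, -0.1, -1.7]
finger_gap: 0.0641
grip_force: 66.2
```

Request:
step_arm:
  increments:
    - {"gripper": -0.5,"slide": [0,0.12,0.016],"rotation": [0.053,-0.022,0.5]}
    - {"gripper": -0.5,"slide": [0,0.12,0.016],"rotation": [0.053,-0.022,0.5]}
    - {"gripper": -0.5,"slide": [0,0.12,0.016],"rotation": [0.053,-0.022,0.5]}
    - {"gripper": -0.5,"slide": [0,0.12,0.016],"rotation": [0.053,-0.022,0.5]}
    - {"gripper": -0.5,"slide": [0,0.12,0.016],"rotation": [0.053,-0.022,0.5]}
    - {"gripper": -0.5,"slide": [0,0.12,0.016],"rotation": [0.053,-0.022,0.5]}

```text
t: 11.05
tool_pos: [0.5285, 0.1134, 0.2038]
tool_rot: [-0.539, 0.504, 0.029, 0.675]
ft_force: [-0.2, 0.2, -1.2]
finger_gap: 0.064
grip_force: 66.4
```

Request:
step_arm:
  increments:
    - {"gripper": -0.5,"slide": [0,0,0],"rotation": [0,0,0.47]}
    - {"gripper": -0.5,"slide": [0,0,0],"rotation": [0,0,0.47]}
    - {"gripper": -0.5,"slide": [0,0,0],"rotation": [0,0,0.47]}
    - {"gripper": -0.5,"slide": [0,0,0],"rotation": [0,0,0.47]}
    - {"gripper": -0.5,"slide": [0,0,0],"rotation": [0,0,0.47]}
    - {"gripper": -0.5,"slide": [0,0,0],"rotation": [0,0,0.3]}
    - {"gripper": -0.5,"slide": [0,0,0],"rotation": [0,0,0.3]}
    - {"gripper": -0.5,"slide": [0,0,0],"rotation": [0,0,0.47]}
    - {"gripper": -0.5,"slide": [0,0,0],"rotation": [0,0,0.47]}
    - {"gripper": -0.5,"slide": [0,0,0],"rotation": [0,0,0.47]}

```text
t: 12.05
tool_pos: [0.5286, 0.1136, 0.2042]
tool_rot: [-0.322, 0.663, 0.269, 0.619]
ft_force: [0.1, -0.3, -1.6]
finger_gap: 0.064
grip_force: 66.4
```

```bash
python3 - <<'E'
from h import *
st()
S,_=snap('scene');D,_=snap('side');cv2.imwrite('pics/a2.png',np.hstack([cv2.resize(S[150:370,230:460],(400,383)),cv2.resize(D[60:200,200:340],(383,383))]))
E
```

```text
t 12.05 p [0.5286 0.1136 0.2042] q [-0.3224  0.6633  0.2694  0.6193] gap 0.064 F [ 0.1 -0.3 -1.6] grip 66.40690032472776 j [-0.513  0.413  2.209  1.697  1.398  2.046]
```

View pics/a2.png

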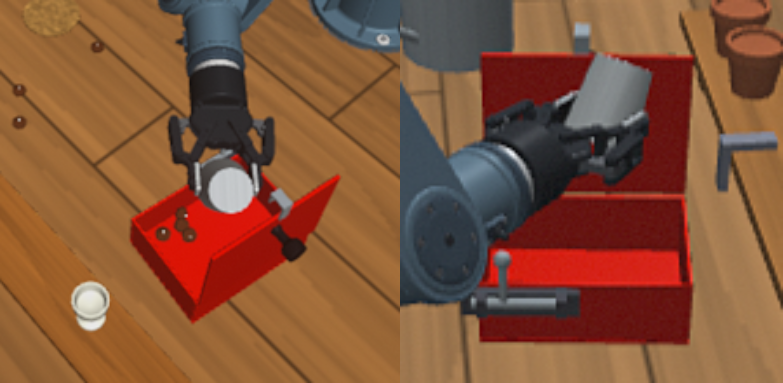

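At least four corms are now in the box (scene crop near (180,225)) and the tumbler is inverted. Next: bring it upright and carry it to the mat.

```bash
python3 - <<'E'
from h import *
from kin import ik
s=env.sense();R=tool(50,30)
pour=lambda c,p,r,z: (np.array([c[0],c[1],z])-.052*tool(50,p).apply([0,0,1]),tool(50,p,r))
c=(.56,.155)
W=[pour(c,15,100,.23),pour(c,30,0,.24)]
m=np.array([.421,-.384,.0831]);b=W[-1][0];e=m+[0,0,.12]
for k in (.22,.46,.73,1): W.append((b+k*(e-b),R))
W+=[(m,R),(m-.1*R.apply([0,0,1]),R)]
plan(W); q=np.array(s['joint_positions'])
for w in W: q=ik(*w,q,4);print(None if q is None else q.round(2))
E
```

```text
[-0.326, 0.003, -0.017] [-0.084, 0.086, -0.858] rows>=9.1 
[-0.033, -0.19, -0.007] [-0.145, -0.122, -1.104] rows>=11.7 BAD
[-0.519, 0.44, -0.668] [0.0, 0.0, 0.0] rows>=2.3 
[-0.566, 0.48, -0.729] [0.0, 0.0, 0.0] rows>=2.5 
[-0.637, 0.54, -0.82] [0.0, 0.0, 0.0] rows>=2.8 
[-0.637, 0.54, -0.82] [0.0, 0.0, 0.0] rows>=2.8 
[-0.866, 0.0, 0.5] [0.0, 0.0, 0.0] rows>=2.4 
[0.0, 0.0, -0.833] [0.0, 0.0, 0.0] rows>=2.0 
[-0.49  0.18  2.22  1.54  1.24  0.95]
[-0.41  0.01  2.17  1.25  1.06 -0.44]
[-0.69  0.05  2.16  1.14  1.26 -0.57]
[-0.95  0.17  2.07  1.01  1.43 -0.69]
[-1.15  0.35  1.88  0.89  1.56 -0.78]
[-1.28  0.55  1.62  0.81  1.68 -0.81]
[-1.28  0.76  1.6   0.81  1.56 -0.94]
[-1.4   0.73  1.51  0.73  1.7  -0.92]
```

Request:
step_arm:
  increments:
    - {"gripper": -0.5,"slide": [-0.3,0,0],"rotation": [-0.09,0.09,-0.98]}
    - {"gripper": -0.5,"slide": [-0.3,0,0],"rotation": [-0.09,0.09,-0.98]}
    - {"gripper": -0.5,"slide": [-0.3,0,0],"rotation": [-0.09,0.09,-0.98]}
    - {"gripper": -0.5,"slide": [-0.3,0,0],"rotation": [-0.09,0.09,-0.98]}
    - {"gripper": -0.5,"slide": [-0.3,0,0],"rotation": [-0.09,0.09,-0.98]}
    - {"gripper": -0.5,"slide": [-0.3,0,0],"rotation": [-0.09,0.09,-0.98]}
    - {"gripper": -0.5,"slide": [-0.3,0,0],"rotation": [-0.09,0.09,-0.98]}
    - {"gripper": -0.5,"slide": [-0.3,0,0],"rotation": [-0.09,0.09,-0.98]}
    - {"gripper": -0.5,"slide": [-0.3,0,0],"rotation": [-0.09,0.09,-0.98]}
    - {"gripper": -0.5,"slide": [-0.3,0,0],"rotation": [-0.09,0.09,-0.98]}
    - {"gripper": -0.5,"slide": [-0.3,0,0],"rotation": [-0.09,0.09,-0.98]}
    - {"gripper": -0.5,"slide": [-0.3,0,0],"rotation": [-0.09,0.09,-0.98]}

```text
t: 13.35
tool_pos: [0.5288, 0.1184, 0.2405]
tool_rot: [0.748, -0.269, 0.217, -0.566]
ft_force: [-0.3, 0.3, -1.2]
finger_gap: 0.0641
grip_force: 66.3
```

```bash
python3 - <<'E'
from h import *
st()
pour=lambda c,p,r,z: (np.array([c[0],c[1],z])-.052*tool(50,p).apply([0,0,1]),tool(50,p,r))
plan([pour((.56,.155),30,0,.24)])
E
```

```text
t 13.35 p [0.5288 0.1184 0.2405] q [ 0.7483 -0.2693  0.2168 -0.5662] gap 0.0641 F [-0.3  0.3 -1.2] grip 66.30441344896099 j [-0.479  0.179  2.227  1.556  1.219  0.749]
[0.007, -0.212, -0.032] [-0.12, -0.135, -0.984] rows>=10.5
```

Request:
step_arm:
  increments:
    - {"gripper": -0.5,"slide": [0,-0.21,-0.03],"rotation": [-0.12,-0.135,-0.984]}
    - {"gripper": -0.5,"slide": [0,-0.21,-0.03],"rotation": [-0.12,-0.135,-0.984]}
    - {"gripper": -0.5,"slide": [0,-0.21,-0.03],"rotation": [-0.12,-0.135,-0.984]}
    - {"gripper": -0.5,"slide": [0,-0.21,-0.03],"rotation": [-0.12,-0.135,-0.984]}
    - {"gripper": -0.5,"slide": [0,-0.21,-0.03],"rotation": [-0.12,-0.135,-0.984]}
    - {"gripper": -0.5,"slide": [0,-0.21,-0.03],"rotation": [-0.12,-0.135,-0.984]}
    - {"gripper": -0.5,"slide": [0,-0.21,-0.03],"rotation": [-0.12,-0.135,-0.984]}
    - {"gripper": -0.5,"slide": [0,-0.21,-0.03],"rotation": [-0.12,-0.135,-0.984]}
    - {"gripper": -0.5,"slide": [0,-0.21,-0.03],"rotation": [-0.12,-0.135,-0.984]}
    - {"gripper": -0.5,"slide": [0,-0.21,-0.03],"rotation": [-0.12,-0.135,-0.984]}
    - {"gripper": -0.5,"slide": [0,-0.21,-0.03],"rotation": [-0.12,-0.135,-0.984]}
    - {"gripper": -0.5,"slide": [0,-0.21,-0.03],"rotation": [-0.12,-0.135,-0.984]}

```text
t: 14.55
tool_pos: [0.5305, 0.1214, 0.2658]
tool_rot: [0.785, 0.365, 0.452, -0.213]
ft_force: [0.3, 0.5, -1.9]
finger_gap: 0.0642
grip_force: 66.5
```

Request:
step_arm:
  increments:
    - {"gripper": -0.5,"slide": [-0.52,0.44,-0.67],"rotation": [0,0,0]}
    - {"gripper": -0.5,"slide": [-0.52,0.44,-0.67],"rotation": [0,0,0]}
    - {"gripper": -0.5,"slide": [-0.52,0.44,-0.67],"rotation": [0,0,0]}
    - {"gripper": -0.5,"slide": [-0.52,0.44,-0.67],"rotation": [0,0,0]}

```text
t: 14.95
tool_pos: [0.5064, 0.0075, 0.2515]
tool_rot: [0.786, 0.363, 0.453, -0.212]
ft_force: [-0.3, 1.3, -1.0]
finger_gap: 0.064
grip_force: 66.7
```

Request:
step_arm:
  increments:
    - {"gripper": -0.5,"slide": [-0.57,0.48,-0.73],"rotation": [0,0,0]}
    - {"gripper": -0.5,"slide": [-0.57,0.48,-0.73],"rotation": [0,0,0]}
    - {"gripper": -0.5,"slide": [-0.57,0.48,-0.73],"rotation": [0,0,0]}
    - {"gripper": -0.5,"slide": [-0.57,0.48,-0.73],"rotation": [0,0,0]}

```text
t: 15.35
tool_pos: [0.4798, -0.1138, 0.236]
tool_rot: [0.786, 0.363, 0.453, -0.212]
ft_force: [0.9, -0.0, -2.3]
finger_gap: 0.0643
grip_force: 66.9
```

Request:
step_arm:
  increments:
    - {"gripper": -0.5,"slide": [-0.64,0.54,-0.82],"rotation": [0,0,0]}
    - {"gripper": -0.5,"slide": [-0.64,0.54,-0.82],"rotation": [0,0,0]}
    - {"gripper": -0.5,"slide": [-0.64,0.54,-0.82],"rotation": [0,0,0]}
    - {"gripper": -0.5,"slide": [-0.64,0.54,-0.82],"rotation": [0,0,0]}

```text
t: 15.75
tool_pos: [0.4499, -0.251, 0.2184]
tool_rot: [0.786, 0.364, 0.453, -0.211]
ft_force: [1.0, 0.8, -2.3]
finger_gap: 0.0639
grip_force: 67.0
```

Request:
step_arm:
  increments:
    - {"gripper": -0.5,"slide": [-0.64,0.54,-0.82],"rotation": [0,0,0]}
    - {"gripper": -0.5,"slide": [-0.64,0.54,-0.82],"rotation": [0,0,0]}
    - {"gripper": -0.5,"slide": [-0.64,0.54,-0.82],"rotation": [0,0,0]}
    - {"gripper": -0.5,"slide": [-0.64,0.54,-0.82],"rotation": [0,0,0]}
    - {"gripper": -0.5,"slide": [-0.64,0.54,-0.82],"rotation": [0,0,0]}

```text
t: 16.25
tool_pos: [0.4204, -0.3825, 0.2007]
tool_rot: [0.785, 0.365, 0.453, -0.214]
ft_force: [-0.3, 1.2, -1.0]
finger_gap: 0.0639
grip_force: 67.1
```

```bash
python3 - <<'E'
from h import *
st();R=tool(50,30);m=np.array([.421,-.384,.0831])
plan([(m+[0,0,.03],R),(m,R),(m-.12*R.apply([0,0,1]),R)])
S,cs=snap('scene');D,cd=snap('side');cv2.imwrite('pics/a3.png',np.hstack([cv2.resize(S[60:240,190:390],(400,360)),cv2.resize(D[200:400,160:360],(360,360))]))
p=np.array(env.sense()['tool_pos']);ax=p+[.0299,.0356,0]
for z in(-.0781,-.0031): print(proj(cs,ax+[0,0,z]),proj(cd,ax+[0,0,z]))
E
```

```text
t 16.25 p [ 0.4204 -0.3825  0.2007] q [ 0.7851  0.3648  0.4526 -0.2137] gap 0.0639 F [-0.3  1.2 -1. ] grip 67.07292981132923 j [-1.284  0.552  1.624  0.811  1.684 -0.806]
[-0.636, 0.016, 0.359] [-0.002, -0.001, -0.003] rows>=1.8 
[-0.217, -0.0, 0.125] [0.0, 0.0, 0.0] rows>=0.6 
[-0.0, -0.0, -1.0] [0.0, 0.0, 0.0] rows>=2.4 BAD
[257.8528251  130.34043829] [246.66550365 280.96668895]
[256.45533644 110.90528997] [246.09593063 253.02734035]
```

View pics/a3.png

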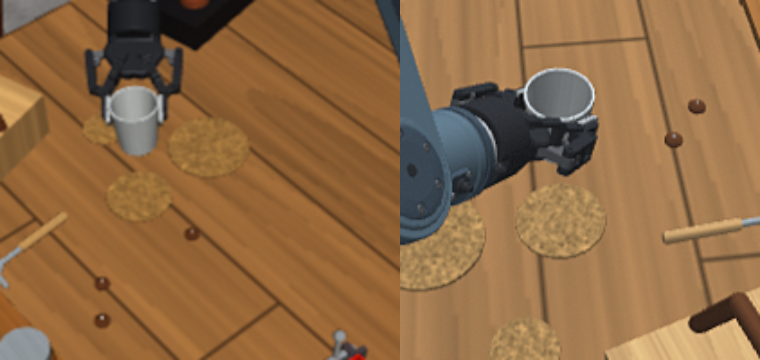

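```bash
python3 - <<'E'
from h import *
cs=env.calibration('scene');cd=env.calibration('side');p=np.array(env.sense()['tool_pos'])
S,_=snap('scene');D,_=snap('side')
def rim(im,roi):
    x0,y0,x1,y1=roi;s=im[y0:y1,x0:x1];h=cv2.cvtColor(s,cv2.COLOR_BGR2HSV)
    m=((h[...,1]<45)&(h[...,2]>150)).astype(np.uint8);ys,xs=np.nonzero(m);print(xs.min()+x0,xs.max()+x0,ys.min()+y0,ys.max()+y0)
rim(S,(238,95,280,140));rim(D,(225,230,275,275))
R=tri((cs,(257,112)),(cd,(248,253.9)));print(R,R-p)
E
```

```text
243 271 103 121
225 268 238 268
[ 0.45211199 -0.34429902  0.19488135] [ 0.03158401  0.03708932 -0.00610732]
```

Request:
step_arm:
  increments:
    - {"gripper": -0.5,"slide": [-0.3,0.01,0.17],"rotation": [0,0,0]}
    - {"gripper": -0.5,"slide": [-0.5,0.01,0.28],"rotation": [0,0,0]}
    - {"gripper": -0.5,"slide": [-0.65,0.013,0.36],"rotation": [0,0,0]}
    - {"gripper": -0.5,"slide": [-0.75,0.013,0.42],"rotation": [0,0,0]}
    - {"gripper": -0.5,"slide": [-0.81,0.013,0.45],"rotation": [0,0,0]}
    - {"gripper": -0.5,"slide": [-0.845,0.013,0.472],"rotation": [0,0,0]}
    - {"gripper": -0.5,"slide": [-0.845,0.013,0.472],"rotation": [0,0,0]}
    - {"gripper": -0.5,"slide": [-0.845,0.013,0.472],"rotation": [0,0,0]}

```text
t: 17.25
tool_pos: [0.4198, -0.3861, 0.0857]
tool_rot: [0.785, 0.366, 0.453, -0.212]
ft_force: [0.2, 0.1, -1.8]
finger_gap: 0.0639
grip_force: 67.0
```

```bash
python3 - <<'E'
from h import *
st()
E
```

```text
t 17.25 p [ 0.4198 -0.3861  0.0857] q [ 0.7853  0.3655  0.4525 -0.2121] gap 0.0639 F [ 0.2  0.1 -1.8] grip 67.02018677577144 j [-1.287  0.758  1.593  0.803  1.561 -0.936]
```

Request:
step_arm:
  increments:
    - {"gripper": -0.5,"slide": [-0.01,0,0.006],"rotation": [0,0,0]}
    - {"gripper": -0.5,"slide": [-0.018,0,0.01],"rotation": [0,0,0]}
    - {"gripper": -0.5,"slide": [-0.018,0,0.01],"rotation": [0,0,0]}

```text
t: 17.55
tool_pos: [0.4195, -0.3858, 0.0826]
tool_rot: [0.785, 0.365, 0.452, -0.212]
ft_force: [-0.3, 0.1, -1.6]
finger_gap: 0.0643
grip_force: 67.0
```

Request:
step_arm:
  increments:
    - {"gripper": 0.55,"slide": [0,0,0],"rotation": [0,0,0]}
    - {"gripper": 0.6,"slide": [0,0,0],"rotation": [0,0,0]}
    - {"gripper": 0.7,"slide": [0,0,0],"rotation": [0,0,0]}
    - {"gripper": 0.85,"slide": [0,0,0],"rotation": [0,0,0]}
    - {"gripper": 1,"slide": [0,0,0],"rotation": [0,0,0]}
    - {"gripper": 1,"slide": [0,0,0],"rotation": [0,0,0]}
    - {"gripper": 1,"slide": [0,0,0],"rotation": [0,0,0]}
    - {"gripper": 1,"slide": [0,0,-0.2],"rotation": [0,0,0]}
    - {"gripper": 1,"slide": [0,0,-0.4],"rotation": [0,0,0]}
    - {"gripper": 1,"slide": [0,0,-0.6],"rotation": [0,0,0]}
    - {"gripper": 1,"slide": [0,0,-0.8],"rotation": [0,0,0]}
    - {"gripper": 1,"slide": [0,0,-1],"rotation": [0,0,0]}

```text
t: 18.75
tool_pos: [0.3523, -0.466, 0.143]
tool_rot: [0.785, 0.365, 0.453, -0.213]
ft_force: [0.7, 0.1, 0.2]
finger_gap: 0.0853
grip_force: 0.0
```

Request:
step_arm:
  increments:
    - {"gripper": 1,"slide": [0.8,0,-0.4],"rotation": [0,0,0]}
    - {"gripper": 1,"slide": [0.8,0,-0.4],"rotation": [0,0,0]}
    - {"gripper": 1,"slide": [0.8,0,-0.4],"rotation": [0,0,0]}
    - {"gripper": 1,"slide": [0.8,0,-0.4],"rotation": [0,0,0]}

```text
t: 19.15
tool_pos: [0.3575, -0.4615, 0.2516]
tool_rot: [0.786, 0.366, 0.452, -0.211]
ft_force: [0.9, 0.2, -1.6]
finger_gap: 0.0854
grip_force: 0.0
```

```bash
cat > corms.py <<'E'
from h import *
def dark(im,c,z=.0065,reg=(.3,.8,-.55,.05)):
    hsv=cv2.cvtColor(im,cv2.COLOR_BGR2HSV); out=[]
    m=((hsv[...,2]<110)&(hsv[...,1]>100)&((hsv[...,0]<13))).astype(np.uint8)
    n,l,stt,ce=cv2.connectedComponentsWithStats(m)
    for k in range(1,n):
        if 12<stt[k,4]<200:
            X=onz(c,ce[k],z)
            if reg[0]<X[0]<reg[1] and reg[2]<X[1]<reg[3]: out.append((ce[k],stt[k,4],X)); print('  corm',ce[k].round(1),stt[k,4],X.round(4))
    return out
E
python3 - <<'E'
from h import *
from corms import dark
st();S,cs=snap('scene');D,cd=snap('side');dark(S,cs);print();dark(D,cd)
W,c=snap('wrist')
cv2.imwrite('pics/a4.png',np.hstack([cv2.resize(S[60:340,170:450],(400,400)),cv2.resize(D[200:400,160:360],(400,400))]))
E
```

```text
t 19.15 p [ 0.3575 -0.4615  0.2516] q [ 0.7856  0.3664  0.4519 -0.2107] gap 0.0854 F [ 0.9  0.2 -1.6] grip 0.0 j [-1.41   0.558  1.483  0.749  1.849 -0.793]
  corm [285.6 176.7] 27 [ 0.4403 -0.2374  0.0065]
  corm [240.8 201.8] 30 [ 0.5959 -0.251   0.0065]
  corm [240.5 220.2] 37 [ 0.6349 -0.2014  0.0065]

  corm [324.5 259.1] 51 [ 0.6359 -0.2029  0.0065]
  corm [238.9 278.7] 52 [ 0.4417 -0.2391  0.0065]
  corm [311.4 277.8] 51 [ 0.5971 -0.2536  0.0065]
```

View pics/a4.png

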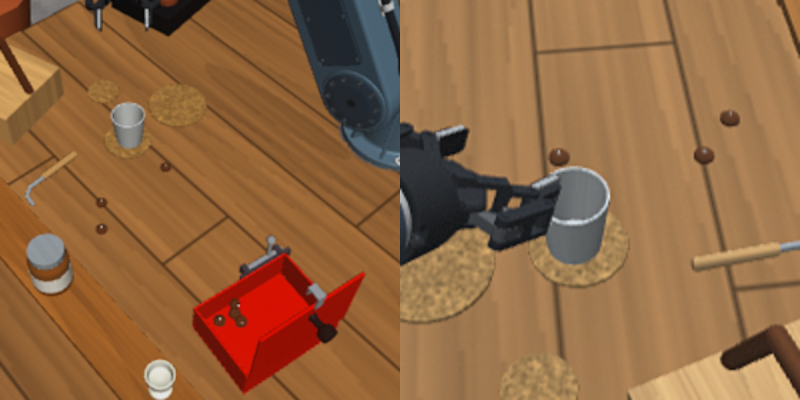

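The tumbler stands empty on the medium mat (side crop (577,215)). Four corms lie in the box around (236,312), and three are still loose at unchanged places. Picking the loose ones from above.

```bash
python3 - <<'E'
from h import *
from kin import ik
R=tool(-20,90);s=env.sense()
a=np.array([.441,-.2383,.075])
W=[([.38,-.38,.25],tool(15,60)),([.43,-.27,.23],R),(a+[0,0,.06],R),(a,R),(a+[0,0,.12],R)]
d=np.array([.51,.135,.14]);b=W[-1][0]
for k in(.33,.67,1): W.append((b+k*(d+[0,0,.06]-b),R))
W.append((d,R))
plan(W); q=np.array(s['joint_positions'])
for w in W: q=ik(*w,q,4);print(None if q is None else q.round(2))
E
```

```text
[0.329, -0.283, 0.541] [-0.281, -0.322, 0.275] rows>=5.3 
[0.471, -0.778, 0.464] [-0.102, -0.323, 0.38] rows>=5.3 
[-0.004, -0.28, 0.792] [0.0, 0.0, 0.0] rows>=2.0 
[-0.0, -0.0, 0.5] [0.0, 0.0, 0.0] rows>=1.2 
[0.0, 0.0, -1.0] [0.0, 0.0, 0.0] rows>=2.4 BAD
[-0.173, -1.03, -0.014] [0.0, 0.0, 0.0] rows>=2.5 BAD
[-0.178, -1.061, -0.014] [0.0, 0.0, 0.0] rows>=2.6 BAD
[-0.173, -1.03, -0.014] [0.0, 0.0, 0.0] rows>=2.5 BAD
[-0.0, -0.0, 0.5] [0.0, 0.0, 0.0] rows>=1.2 
[-1.25  0.09  1.9   0.57  1.18 -0.17]
[-0.79  0.11  1.84 -0.    1.19  1.13]
[-0.73  0.25  1.91 -0.    0.98  1.19]
[-0.73  0.36  1.92  0.    0.86  1.19]
[-0.73  0.15  1.88 -0.    1.11  1.19]
[-0.49  0.09  1.94  0.    1.11  1.43]
[-0.22  0.11  1.92 -0.    1.11  1.7 ]
[ 0.03  0.2   1.82 -0.    1.13  1.95]
[ 0.03  0.29  1.85 -0.    1.01  1.95]
```

```bash
python3 - <<'E'
from h import *
from kin import ik
R=tool(45,90);s=env.sense()
a=np.array([.441,-.2383,.075])
W=[([.40,-.36,.25],tool(47,60)),(a+[0,0,.09],R),(a,R),(a+[0,0,.11],R)]
d=np.array([.51,.135,.14]);b=W[-1][0]
for k in(.36,.69,1): W.append((b+k*(d+[0,0,.05]-b),R))
W.append((d,R))
plan(W); q=np.array(s['joint_positions'])
for w in W: q=ik(*w,q,4);print(None if q is None else q.round(2))
E
```

```text
[0.446, -0.262, 0.745] [-0.026, -0.334, 0.021] rows>=3.5 
[0.49, -0.442, 1.101] [-0.006, -0.333, 0.022] rows>=3.5 BAD
[-0.0, 0.0, 0.75] [0.0, 0.0, 0.0] rows>=1.8 
[0.0, 0.0, -0.917] [0.0, 0.0, 0.0] rows>=2.2 
[0.938, -0.646, -0.015] [0.0, 0.0, 0.0] rows>=2.7 
[0.86, -0.592, -0.014] [0.0, 0.0, 0.0] rows>=2.5 
[0.808, -0.556, -0.013] [0.0, 0.0, 0.0] rows>=2.4 
[-0.0, 0.0, 0.417] [0.0, 0.0, 0.0] rows>=1.0 
[-1.17  0.22  1.75  0.48  1.42 -0.56]
[-0.73  0.2   1.9  -0.    1.05  0.05]
[-0.73  0.36  1.92 -0.    0.86  0.05]
[-0.73  0.16  1.89 -0.    1.09  0.05]
[-0.47  0.11  1.95  0.    1.08  0.32]
[-0.2   0.13  1.92 -0.    1.09  0.58]
[ 0.03  0.21  1.82 -0.    1.11  0.82]
[0.03 0.29 1.85 0.   1.01 0.82]
```

Moving to above corm a, then checking it with the wrist camera before the descent.

Request:
step_arm:
  increments:
    - {"gripper": 0.06,"slide": [0.45,-0.26,0.74],"rotation": [-0.026,-0.334,0.02]}
    - {"gripper": 0.06,"slide": [0.45,-0.26,0.74],"rotation": [-0.026,-0.334,0.02]}
    - {"gripper": 0.06,"slide": [0.45,-0.26,0.74],"rotation": [-0.026,-0.334,0.02]}
    - {"gripper": 0.06,"slide": [0.45,-0.26,0.74],"rotation": [-0.026,-0.334,0.02]}
    - {"gripper": 0.06,"slide": [0.45,-0.26,0.74],"rotation": [-0.026,-0.334,0.02]}

```text
t: 19.8
tool_pos: [0.401, -0.3593, 0.2518]
tool_rot: [0.885, 0.388, 0.237, -0.102]
ft_force: [0.3, 0.8, -0.3]
finger_gap: 0.0453
grip_force: 0.0
```

Request:
step_arm:
  increments:
    - {"gripper": 0.06,"slide": [0.5,-0.44,0.7],"rotation": [-0.006,-0.333,0.02]}
    - {"gripper": 0.06,"slide": [0.5,-0.44,0.7],"rotation": [-0.006,-0.333,0.02]}
    - {"gripper": 0.06,"slide": [0.5,-0.44,0.7],"rotation": [-0.006,-0.333,0.02]}
    - {"gripper": 0.06,"slide": [0.5,-0.44,0.7],"rotation": [-0.006,-0.333,0.02]}
    - {"gripper": 0.06,"slide": [0.5,-0.44,0.7],"rotation": [-0.006,-0.333,0.02]}
    - {"gripper": 0.06,"slide": [0.5,-0.44,0.7],"rotation": [-0.006,-0.333,0.02]}

```text
t: 20.4
tool_pos: [0.4253, -0.2564, 0.2078]
tool_rot: [0.923, 0.385, 0.001, -0.0]
ft_force: [-0.6, -0.4, -0.1]
finger_gap: 0.0448
grip_force: 0.0
```

```bash
python3 - <<'E'
from h import *
from corms import dark
st();W,c=snap('wrist','w3.png');
for o in dark(W,c): pass
R=tool(45,90)
print(proj(c,[.441,-.2383,.0065]))
a=np.array([.441,-.2383,.075]);plan([(a+[0,0,.08],R),(a,R)])
E
```

```text
t 20.4 p [ 0.4253 -0.2564  0.2078] q [ 9.230e-01  3.847e-01  1.100e-03 -1.000e-04] gap 0.0448 F [-0.6 -0.4 -0.1] grip 0.0 j [-0.783  0.118  1.888  0.002  1.135 -0.003]
[276.35416864 173.40083011]
[0.203, -0.017, 0.442] [0.001, -0.001, 0.002] rows>=1.2 
[-0.0, 0.0, 0.667] [0.0, 0.0, 0.0] rows>=1.6
```

```bash
sed -i 's/12<stt\[k,4\]<200/12<stt[k,4]<1200/' corms.py; python3 - <<'E'
from h import *
from corms import dark
W,c=snap('wrist');dark(W,c,reg=(.35,.8,-.45,.05))
E
```

```text
corm [452.6  28.5] 803 [ 0.5946 -0.253   0.0065]
  corm [274.9 173.8] 549 [ 0.4399 -0.2385  0.0065]
```

Request:
step_arm:
  increments:
    - {"gripper": 0.06,"slide": [0.195,-0.018,0.4],"rotation": [0,0,0]}
    - {"gripper": 0.06,"slide": [0.195,-0.018,0.6],"rotation": [0,0,0]}
    - {"gripper": 0.06,"slide": [0.195,-0.018,0.6],"rotation": [0,0,0]}

```text
t: 20.8
tool_pos: [0.438, -0.2375, 0.1332]
tool_rot: [0.923, 0.384, -0.001, -0.002]
ft_force: [-0.6, 0.1, -0.1]
finger_gap: 0.0451
grip_force: 0.0
```

Request:
step_arm:
  increments:
    - {"gripper": 0.06,"slide": [0,0,0.3],"rotation": [0,0,0]}
    - {"gripper": 0.06,"slide": [0,0,0.45],"rotation": [0,0,0]}
    - {"gripper": 0.06,"slide": [0,0,0.505],"rotation": [0,0,0]}
    - {"gripper": 0.06,"slide": [0,0,0.505],"rotation": [0,0,0]}
    - {"gripper": -0.8,"slide": [0,0,0.505],"rotation": [0,0,0]}
    - {"gripper": -0.8,"slide": [0,0,0.505],"rotation": [0,0,0]}
    - {"gripper": -0.8,"slide": [0,0,0.505],"rotation": [0,0,0]}
    - {"gripper": -0.8,"slide": [0,0,0.505],"rotation": [0,0,0]}
    - {"gripper": -0.8,"slide": [0,0,0.505],"rotation": [0,0,0]}
    - {"gripper": -0.8,"slide": [0,0,0.2],"rotation": [0,0,0]}
    - {"gripper": -0.8,"slide": [0,0,-0.2],"rotation": [0,0,0]}
    - {"gripper": -0.8,"slide": [0,0,-0.4],"rotation": [0,0,0]}

```text
t: 22.0
tool_pos: [0.442, -0.2395, 0.1896]
tool_rot: [0.923, 0.385, 0.002, 0.005]
ft_force: [0.0, 0.4, 0.0]
finger_gap: 0.0168
grip_force: 59.0
```

```bash
python3 - <<'E'
from h import *
st();R=tool(45,90)
d=np.array([.51,.135,.20]);b=np.array(env.sense()['tool_pos'])
plan([(b+k*(d-b),R) for k in(.36,.69,1)]+[([.51,.135,.14],R)])
W,c=snap('wrist','w4.png');cv2.imwrite('pics/w4c.png',W[150:420,80:480])
E
```

```text
t 22.0 p [ 0.442  -0.2395  0.1896] q [0.923  0.3848 0.0018 0.0048] gap 0.0168 F [0.  0.4 0. ] grip 58.95154729485512 j [-7.330e-01  1.540e-01  1.890e+00 -1.000e-03  1.088e+00  4.800e-02]
[0.942, -0.645, -0.038] [0.006, 0.0, 0.003] rows>=2.7 
[0.861, -0.596, -0.028] [0.0, 0.0, 0.0] rows>=2.5 
[0.808, -0.56, -0.027] [0.0, 0.0, 0.0] rows>=2.4 
[0.0, -0.0, 0.5] [0.0, 0.0, 0.0] rows>=1.2
```

View pics/w4c.png

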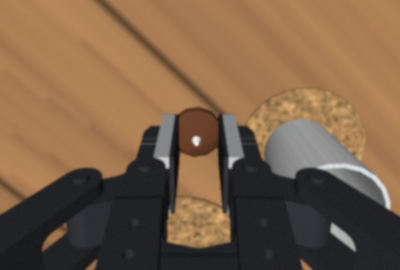

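The corm is held between the pads at crop (198,132). Carrying it to the box and releasing it there.

Request:
step_arm:
  increments:
    - {"gripper": -0.8,"slide": [0.94,-0.645,-0.04],"rotation": [0,0,0]}
    - {"gripper": -0.8,"slide": [0.94,-0.645,-0.04],"rotation": [0,0,0]}
    - {"gripper": -0.8,"slide": [0.94,-0.645,-0.04],"rotation": [0,0,0]}
    - {"gripper": -0.8,"slide": [0.94,-0.645,-0.04],"rotation": [0,0,0]}

```text
t: 22.45
tool_pos: [0.4652, -0.1, 0.1901]
tool_rot: [0.922, 0.387, 0.001, 0.002]
ft_force: [0.0, 0.5, 0.4]
finger_gap: 0.0165
grip_force: 59.0
```

Request:
step_arm:
  increments:
    - {"gripper": -0.8,"slide": [0.86,-0.6,-0.03],"rotation": [0,0,0]}
    - {"gripper": -0.8,"slide": [0.86,-0.6,-0.03],"rotation": [0,0,0]}
    - {"gripper": -0.8,"slide": [0.86,-0.6,-0.03],"rotation": [0,0,0]}
    - {"gripper": -0.8,"slide": [0.86,-0.6,-0.03],"rotation": [0,0,0]}

```text
t: 22.85
tool_pos: [0.487, 0.0223, 0.1933]
tool_rot: [0.922, 0.386, 0.001, 0.002]
ft_force: [-0.6, -0.3, -0.2]
finger_gap: 0.0161
grip_force: 59.0
```

Request:
step_arm:
  increments:
    - {"gripper": -0.8,"slide": [0.81,-0.56,-0.03],"rotation": [0,0,0]}
    - {"gripper": -0.8,"slide": [0.81,-0.56,-0.03],"rotation": [0,0,0]}
    - {"gripper": -0.8,"slide": [0.81,-0.56,-0.03],"rotation": [0,0,0]}
    - {"gripper": -0.8,"slide": [0.81,-0.56,0.2],"rotation": [0,0,0]}
    - {"gripper": -0.8,"slide": [0.81,-0.56,0.5],"rotation": [0,0,0]}
    - {"gripper": -0.8,"slide": [0.81,-0.56,0.5],"rotation": [0,0,0]}
    - {"gripper": 0.06,"slide": [0.81,-0.56,0.5],"rotation": [0,0,0]}
    - {"gripper": 0.06,"slide": [0.81,-0.56,0.5],"rotation": [0,0,0]}
    - {"gripper": 0.06,"slide": [0.81,-0.56,0.5],"rotation": [0,0,0]}
    - {"gripper": 0.06,"slide": [0.81,-0.56,0.2],"rotation": [0,0,0]}
    - {"gripper": 0.06,"slide": [0.81,-0.56,-0.03],"rotation": [0,0,0]}
    - {"gripper": 0.06,"slide": [0.81,-0.56,-0.03],"rotation": [0,0,0]}

```text
t: 24.05
tool_pos: [0.5104, 0.1366, 0.2016]
tool_rot: [0.923, 0.385, 0.005, 0.004]
ft_force: [0.1, 0.5, 0.5]
finger_gap: 0.0453
grip_force: 0.0
```

```bash
cat > nxt.py <<'E'
import sys
from h import *
from corms import dark
st();S,cs=snap('scene');D,cd=snap('side');print('S');dark(S,cs);dark(S,cs,.015,(.42,.68,.05,.24));print('D');dark(D,cd)
R=tool(45,90);t=np.array([float(v) for v in sys.argv[1:3]]+[.2]);b=np.array(env.sense()['tool_pos'])
n=int(np.ceil(np.linalg.norm(t-b)/.14));plan([(b+(k+1)/n*(t-b),R) for k in range(n)])
E
python3 nxt.py .5965 -.2525
```

```text
t 24.05 p [0.5104 0.1366 0.2016] q [0.923  0.3847 0.0053 0.0038] gap 0.0453 F [0.1 0.5 0.5] grip 0.0 j [ 0.038  0.19   1.82  -0.004  1.12   0.821]
S
  corm [240.7 201.7] 29 [ 0.5959 -0.2514  0.0065]
  corm [359.1 221.5] 45 [0.3902 0.0151 0.0065]
  corm [240.6 220.3] 38 [ 0.6347 -0.2012  0.0065]
  corm [357.8 237.2] 40 [0.4293 0.0485 0.0065]
  corm [357.8 237.2] 40 [0.4338 0.0516 0.015 ]
  corm [377.8 256.2] 278 [0.4361 0.1264 0.015 ]
  corm [335.2 278.9] 118 [0.5654 0.1016 0.015 ]
  corm [358.8 270.6] 35 [0.5035 0.1238 0.015 ]
  corm [395.7 290. ] 194 [0.4729 0.2217 0.015 ]
  corm [323.4 306. ] 380 [0.6382 0.1358 0.015 ]
  corm [322.9 284.2] 39 [0.599  0.0921 0.015 ]
D
  corm [324.4 259. ] 50 [ 0.6359 -0.2026  0.0065]
  corm [311.5 277.6] 56 [ 0.5973 -0.253   0.0065]
  corm [356.5 388.5] 954 [ 0.6306 -0.5177  0.0065]
[-0.594, 0.935, -0.001] [0.004, -0.001, 0.003] rows>=2.7 
[-0.59, 0.938, -0.006] [0.0, 0.0, 0.0] rows>=2.7 
[-0.59, 0.938, -0.006] [0.0, 0.0, 0.0] rows>=2.7
```

Request:
step_arm:
  increments:
    - {"gripper": 0.06,"slide": [-0.59,0.935,0],"rotation": [0,0,0]}
    - {"gripper": 0.06,"slide": [-0.59,0.935,0],"rotation": [0,0,0]}
    - {"gripper": 0.06,"slide": [-0.59,0.935,0],"rotation": [0,0,0]}
    - {"gripper": 0.06,"slide": [-0.59,0.935,0],"rotation": [0,0,0]}

```text
t: 24.55
tool_pos: [0.5376, 0.0035, 0.1959]
tool_rot: [0.924, 0.383, 0.0, 0.002]
ft_force: [-0.6, -0.1, -0.1]
finger_gap: 0.0454
grip_force: 0.0
```

Request:
step_arm:
  increments:
    - {"gripper": 0.06,"slide": [-0.59,0.94,0],"rotation": [0,0,0]}
    - {"gripper": 0.06,"slide": [-0.59,0.94,0],"rotation": [0,0,0]}
    - {"gripper": 0.06,"slide": [-0.59,0.94,0],"rotation": [0,0,0]}
    - {"gripper": 0.06,"slide": [-0.59,0.94,0],"rotation": [0,0,0]}

```text
t: 24.95
tool_pos: [0.5677, -0.1258, 0.1964]
tool_rot: [0.924, 0.383, 0.0, 0.002]
ft_force: [-0.0, 0.6, 1.1]
finger_gap: 0.0451
grip_force: 0.0
```

Request:
step_arm:
  increments:
    - {"gripper": 0.06,"slide": [-0.59,0.94,0],"rotation": [0,0,0]}
    - {"gripper": 0.06,"slide": [-0.59,0.94,0],"rotation": [0,0,0]}
    - {"gripper": 0.06,"slide": [-0.59,0.94,0],"rotation": [0,0,0]}
    - {"gripper": 0.06,"slide": [-0.59,0.94,0],"rotation": [0,0,0]}
    - {"gripper": 0.06,"slide": [-0.59,0.94,0],"rotation": [0,0,0]}

```text
t: 25.45
tool_pos: [0.597, -0.251, 0.1963]
tool_rot: [0.923, 0.384, 0.0, 0.001]
ft_force: [0.0, 1.0, -0.3]
finger_gap: 0.0452
grip_force: 0.0
```

```bash
cat > at.py <<'E'
import sys
from h import *
from corms import dark
st();x,y=map(float,sys.argv[1:3]);W,c=snap('wrist');o=dark(W,c,reg=(x-.1,x+.1,y-.1,y+.1))
X=min(o,key=lambda k:np.hypot(*(k[2][:2]-[x,y])))[2] if o else np.array([x,y])
R=tool(45,90);plan([([X[0],X[1],.135],R),([X[0],X[1],.0745],R)])
E
python3 at.py .5965 -.2525
```

```text
t 25.45 p [ 0.597  -0.251   0.1963] q [9.232e-01 3.844e-01 0.000e+00 8.000e-04] gap 0.0452 F [ 0.   1.  -0.3] grip 0.0 j [-5.810e-01  4.440e-01  1.498e+00 -1.000e-03  1.198e+00  2.010e-01]
  corm [267.3 125.6] 570 [ 0.6333 -0.2037  0.0065]
  corm [278.6 211.7] 489 [ 0.595  -0.2534  0.0065]
[-0.03, 0.005, 0.511] [0.001, 0.0, 0.003] rows>=1.2 
[-0.0, 0.0, 0.504] [0.0, 0.0, 0.0] rows>=1.2
```

Request:
step_arm:
  increments:
    - {"gripper": 0.06,"slide": [-0.025,0.005,0.35],"rotation": [0,0,0]}
    - {"gripper": 0.06,"slide": [-0.025,0.005,0.51],"rotation": [0,0,0]}
    - {"gripper": 0.06,"slide": [-0.025,0.005,0.51],"rotation": [0,0,0]}

```text
t: 25.8
tool_pos: [0.5937, -0.2512, 0.1322]
tool_rot: [0.923, 0.386, -0.002, -0.002]
ft_force: [0.0, 1.0, -0.5]
finger_gap: 0.0451
grip_force: 0.0
```

Request:
step_arm:
  increments:
    - {"gripper": 0.06,"slide": [0,0,0.3],"rotation": [0,0,0]}
    - {"gripper": 0.06,"slide": [0,0,0.45],"rotation": [0,0,0]}
    - {"gripper": 0.06,"slide": [0,0,0.505],"rotation": [0,0,0]}
    - {"gripper": 0.06,"slide": [0,0,0.505],"rotation": [0,0,0]}
    - {"gripper": -0.8,"slide": [0,0,0.505],"rotation": [0,0,0]}
    - {"gripper": -0.8,"slide": [0,0,0.505],"rotation": [0,0,0]}
    - {"gripper": -0.8,"slide": [0,0,0.505],"rotation": [0,0,0]}
    - {"gripper": -0.8,"slide": [0,0,0.505],"rotation": [0,0,0]}
    - {"gripper": -0.8,"slide": [0,0,0.505],"rotation": [0,0,0]}
    - {"gripper": -0.8,"slide": [0,0,0.2],"rotation": [0,0,0]}
    - {"gripper": -0.8,"slide": [0,0,-0.2],"rotation": [0,0,0]}
    - {"gripper": -0.8,"slide": [0,0,-0.5],"rotation": [0,0,0]}

```text
t: 27.0
tool_pos: [0.5963, -0.255, 0.1991]
tool_rot: [0.923, 0.385, 0.001, 0.003]
ft_force: [-0.1, -0.9, 0.6]
finger_gap: 0.017
grip_force: 58.9
```

```bash
python3 nxt.py .52 .135
```

```text
t 27.0 p [ 0.5963 -0.255   0.1991] q [0.9231 0.3846 0.0011 0.0029] gap 0.017 F [-0.1 -0.9  0.6] grip 58.939207792282104 j [-0.586  0.44   1.497 -0.002  1.198  0.196]
S
  corm [235.4 174.2] 34 [ 0.5464 -0.3418  0.0065]
  corm [240.7 220.2] 36 [ 0.6344 -0.2013  0.0065]
  corm [378.  256.5] 288 [0.4362 0.1273 0.015 ]
  corm [335.2 278.9] 119 [0.5654 0.1017 0.015 ]
  corm [358.8 270.6] 35 [0.5035 0.1238 0.015 ]
  corm [395.7 290. ] 196 [0.4729 0.2216 0.015 ]
  corm [323.4 306. ] 380 [0.6382 0.1358 0.015 ]
  corm [322.9 284.2] 39 [0.599  0.0921 0.015 ]
D
  corm [316.3 236.3] 40 [ 0.6313 -0.1301  0.0065]
  corm [324.3 259.1] 52 [ 0.6356 -0.2028  0.0065]
  corm [356.7 388.6] 958 [ 0.6309 -0.518   0.0065]
[0.618, -0.922, -0.003] [0.01, -0.001, 0.003] rows>=2.7 
[0.614, -0.924, 0.011] [0.0, 0.0, 0.0] rows>=2.7 
[0.614, -0.924, 0.011] [0.0, 0.0, 0.0] rows>=2.7
```

Corm b is held: both views show it raised. Carrying.

Request:
step_arm:
  increments:
    - {"gripper": -0.8,"slide": [0.615,-0.92,0],"rotation": [0,0,0]}
    - {"gripper": -0.8,"slide": [0.615,-0.92,0],"rotation": [0,0,0]}
    - {"gripper": -0.8,"slide": [0.615,-0.92,0],"rotation": [0,0,0]}
    - {"gripper": -0.8,"slide": [0.615,-0.92,0],"rotation": [0,0,0]}

```text
t: 27.5
tool_pos: [0.568, -0.1204, 0.195]
tool_rot: [0.922, 0.386, -0.0, 0.001]
ft_force: [0.1, -0.3, -0.7]
finger_gap: 0.0173
grip_force: 59.0
```

Request:
step_arm:
  increments:
    - {"gripper": -0.8,"slide": [0.615,-0.92,0],"rotation": [0,0,0]}
    - {"gripper": -0.8,"slide": [0.615,-0.92,0],"rotation": [0,0,0]}
    - {"gripper": -0.8,"slide": [0.615,-0.92,0],"rotation": [0,0,0]}
    - {"gripper": -0.8,"slide": [0.615,-0.92,0],"rotation": [0,0,0]}

```text
t: 27.9
tool_pos: [0.5419, 0.0086, 0.1948]
tool_rot: [0.922, 0.386, 0.0, 0.001]
ft_force: [1.1, -0.2, -0.5]
finger_gap: 0.0175
grip_force: 59.0
```

Request:
step_arm:
  increments:
    - {"gripper": -0.8,"slide": [0.615,-0.92,0],"rotation": [0,0,0]}
    - {"gripper": -0.8,"slide": [0.615,-0.92,0],"rotation": [0,0,0]}
    - {"gripper": -0.8,"slide": [0.615,-0.92,0],"rotation": [0,0,0]}
    - {"gripper": -0.8,"slide": [0.615,-0.92,0.3],"rotation": [0,0,0]}
    - {"gripper": -0.8,"slide": [0.615,-0.92,0.5],"rotation": [0,0,0]}
    - {"gripper": -0.8,"slide": [0.615,-0.92,0.5],"rotation": [0,0,0]}
    - {"gripper": 0.06,"slide": [0.615,-0.92,0.5],"rotation": [0,0,0]}
    - {"gripper": 0.06,"slide": [0.615,-0.92,0.5],"rotation": [0,0,0]}
    - {"gripper": 0.06,"slide": [0.615,-0.92,0.5],"rotation": [0,0,0]}
    - {"gripper": 0.06,"slide": [0.615,-0.92,0.2],"rotation": [0,0,0]}
    - {"gripper": 0.06,"slide": [0.615,-0.92,0],"rotation": [0,0,0]}
    - {"gripper": 0.06,"slide": [0.615,-0.92,0],"rotation": [0,0,0]}

```text
t: 29.1
tool_pos: [0.5195, 0.1357, 0.1998]
tool_rot: [0.923, 0.385, 0.005, 0.004]
ft_force: [0.1, 0.8, 0.4]
finger_gap: 0.0453
grip_force: 0.0
```

```bash
python3 nxt.py .634 -.2025
```

```text
t 29.1 p [0.5195 0.1357 0.1998] q [0.9231 0.3846 0.0048 0.0037] gap 0.0453 F [0.1 0.8 0.4] grip 0.0 j [ 0.036  0.211  1.799 -0.004  1.121  0.819]
S
  corm [240.7 220.3] 37 [ 0.6345 -0.201   0.0065]
  corm [355.3 223.8] 49 [0.4034 0.0137 0.0065]
  corm [354.9 242.2] 27 [0.4509 0.0576 0.015 ]
  corm [369.9 248.3] 112 [0.4341 0.0964 0.015 ]
  corm [383.  262.7] 146 [0.4399 0.1482 0.015 ]
  corm [357.4 266.3] 43 [0.4974 0.1128 0.015 ]
  corm [335.3 279. ] 120 [0.5655 0.1018 0.015 ]
  corm [357.4 277.7] 41 [0.5207 0.1358 0.015 ]
  corm [395.7 290. ] 194 [0.4728 0.2216 0.015 ]
  corm [323.4 306. ] 379 [0.6382 0.1359 0.015 ]
  corm [323.  284.1] 38 [0.5988 0.0922 0.015 ]
D
  corm [324.1 259. ] 52 [ 0.6352 -0.2026  0.0065]
  corm [356.5 388.5] 946 [ 0.6307 -0.5178  0.0065]
[-0.438, 0.892, -0.006] [0.004, -0.001, 0.003] rows>=2.4 
[-0.435, 0.893, -0.011] [0.0, 0.0, 0.0] rows>=2.4 
[-0.435, 0.893, -0.011] [0.0, 0.0, 0.0] rows>=2.4
```

Request:
step_arm:
  increments:
    - {"gripper": 0.06,"slide": [-0.435,0.893,0],"rotation": [0,0,0]}
    - {"gripper": 0.06,"slide": [-0.435,0.893,0],"rotation": [0,0,0]}
    - {"gripper": 0.06,"slide": [-0.435,0.893,0],"rotation": [0,0,0]}
    - {"gripper": 0.06,"slide": [-0.435,0.893,0],"rotation": [0,0,0]}

```text
t: 29.6
tool_pos: [0.5563, 0.0204, 0.1943]
tool_rot: [0.924, 0.383, -0.0, 0.002]
ft_force: [0.2, 0.5, 0.9]
finger_gap: 0.0452
grip_force: 0.0
```

Request:
step_arm:
  increments:
    - {"gripper": 0.06,"slide": [-0.435,0.893,0],"rotation": [0,0,0]}
    - {"gripper": 0.06,"slide": [-0.435,0.893,0],"rotation": [0,0,0]}
    - {"gripper": 0.06,"slide": [-0.435,0.893,0],"rotation": [0,0,0]}
    - {"gripper": 0.06,"slide": [-0.435,0.893,0],"rotation": [0,0,0]}

```text
t: 30.0
tool_pos: [0.5954, -0.091, 0.1949]
tool_rot: [0.924, 0.383, 0.0, 0.002]
ft_force: [0.2, 0.6, -0.2]
finger_gap: 0.0453
grip_force: 0.0
```

Request:
step_arm:
  increments:
    - {"gripper": 0.06,"slide": [-0.435,0.893,0],"rotation": [0,0,0]}
    - {"gripper": 0.06,"slide": [-0.435,0.893,0],"rotation": [0,0,0]}
    - {"gripper": 0.06,"slide": [-0.435,0.893,0],"rotation": [0,0,0]}
    - {"gripper": 0.06,"slide": [-0.435,0.893,0],"rotation": [0,0,0]}
    - {"gripper": 0.06,"slide": [-0.435,0.893,0],"rotation": [0,0,0]}

```text
t: 30.5
tool_pos: [0.634, -0.1998, 0.1952]
tool_rot: [0.923, 0.385, -0.0, 0.001]
ft_force: [-0.6, -0.1, 0.7]
finger_gap: 0.0455
grip_force: 0.0
```

```bash
python3 at.py .634 -.2025
```

```text
t 30.5 p [ 0.634  -0.1998  0.1952] q [ 9.229e-01  3.849e-01 -1.000e-04  8.000e-04] gap 0.0455 F [-0.6 -0.1  0.7] grip 0.0 j [-4.830e-01  4.800e-01  1.450e+00 -1.000e-03  1.211e+00  2.980e-01]
  corm [282.3 212.7] 427 [ 0.6335 -0.2044  0.0065]
[-0.032, 0.026, 0.503] [0.001, 0.0, 0.004] rows>=1.2 
[-0.0, 0.0, 0.504] [0.0, 0.0, 0.0] rows>=1.2
```

Request:
step_arm:
  increments:
    - {"gripper": 0.06,"slide": [-0.025,0.02,0.35],"rotation": [0,0,0]}
    - {"gripper": 0.06,"slide": [-0.025,0.02,0.5],"rotation": [0,0,0]}
    - {"gripper": 0.06,"slide": [-0.025,0.02,0.5],"rotation": [0,0,0]}

```text
t: 30.85
tool_pos: [0.6317, -0.2029, 0.132]
tool_rot: [0.923, 0.385, -0.002, -0.001]
ft_force: [-0.7, 0.2, 0.2]
finger_gap: 0.0454
grip_force: 0.0
```

Request:
step_arm:
  increments:
    - {"gripper": 0.06,"slide": [0,0,0.3],"rotation": [0,0,0]}
    - {"gripper": 0.06,"slide": [0,0,0.45],"rotation": [0,0,0]}
    - {"gripper": 0.06,"slide": [0,0,0.505],"rotation": [0,0,0]}
    - {"gripper": 0.06,"slide": [0,0,0.505],"rotation": [0,0,0]}
    - {"gripper": -0.8,"slide": [0,0,0.505],"rotation": [0,0,0]}
    - {"gripper": -0.8,"slide": [0,0,0.505],"rotation": [0,0,0]}
    - {"gripper": -0.8,"slide": [0,0,0.505],"rotation": [0,0,0]}
    - {"gripper": -0.8,"slide": [0,0,0.505],"rotation": [0,0,0]}
    - {"gripper": -0.8,"slide": [0,0,0.505],"rotation": [0,0,0]}
    - {"gripper": -0.8,"slide": [0,0,0.2],"rotation": [0,0,0]}
    - {"gripper": -0.8,"slide": [0,0,-0.2],"rotation": [0,0,0]}
    - {"gripper": -0.8,"slide": [0,0,-0.5],"rotation": [0,0,0]}

```text
t: 32.05
tool_pos: [0.6346, -0.2059, 0.1991]
tool_rot: [0.923, 0.385, 0.001, 0.003]
ft_force: [0.0, 0.3, 0.5]
finger_gap: 0.0172
grip_force: 58.9
```

```bash
python3 nxt.py .53 .15
```

```text
t 32.05 p [ 0.6346 -0.2059  0.1991] q [0.9231 0.3846 0.0012 0.0029] gap 0.0172 F [0.  0.3 0.5] grip 58.89784634113312 j [-0.491  0.478  1.444 -0.002  1.214  0.291]
S
  corm [234.9 193.4] 38 [ 0.5903 -0.2858  0.0065]
  corm [378.  256.5] 286 [0.4361 0.1272 0.015 ]
  corm [357.3 266.3] 42 [0.4976 0.1127 0.015 ]
  corm [335.2 278.9] 119 [0.5655 0.1018 0.015 ]
  corm [357.4 277.8] 40 [0.5208 0.1358 0.015 ]
  corm [395.7 290. ] 193 [0.4729 0.2217 0.015 ]
  corm [323.4 305.9] 378 [0.6382 0.1357 0.015 ]
  corm [323.  284.1] 37 [0.5987 0.0922 0.015 ]
D
  corm [330.6 217.6] 31 [ 0.678  -0.0704  0.0065]
  corm [356.2 388.3] 960 [ 0.6303 -0.5173  0.0065]
[0.495, -0.911, -0.002] [0.01, -0.002, 0.003] rows>=2.5 
[0.491, -0.913, 0.011] [0.0, 0.0, 0.0] rows>=2.5 
[0.491, -0.913, 0.011] [0.0, 0.0, 0.0] rows>=2.5
```

Request:
step_arm:
  increments:
    - {"gripper": -0.8,"slide": [0.495,-0.91,0],"rotation": [0,0,0]}
    - {"gripper": -0.8,"slide": [0.495,-0.91,0],"rotation": [0,0,0]}
    - {"gripper": -0.8,"slide": [0.495,-0.91,0],"rotation": [0,0,0]}
    - {"gripper": -0.8,"slide": [0.495,-0.91,0],"rotation": [0,0,0]}

```text
t: 32.55
tool_pos: [0.5971, -0.0831, 0.1951]
tool_rot: [0.922, 0.386, -0.0, 0.001]
ft_force: [0.3, 0.0, 0.6]
finger_gap: 0.0169
grip_force: 58.9
```

Request:
step_arm:
  increments:
    - {"gripper": -0.8,"slide": [0.495,-0.91,0],"rotation": [0,0,0]}
    - {"gripper": -0.8,"slide": [0.495,-0.91,0],"rotation": [0,0,0]}
    - {"gripper": -0.8,"slide": [0.495,-0.91,0],"rotation": [0,0,0]}
    - {"gripper": -0.8,"slide": [0.495,-0.91,0],"rotation": [0,0,0]}

```text
t: 32.95
tool_pos: [0.5618, 0.0348, 0.1949]
tool_rot: [0.922, 0.386, 0.0, 0.002]
ft_force: [0.6, -0.7, -0.0]
finger_gap: 0.017
grip_force: 58.9
```

Request:
step_arm:
  increments:
    - {"gripper": -0.8,"slide": [0.495,-0.91,0],"rotation": [0,0,0]}
    - {"gripper": -0.8,"slide": [0.495,-0.91,0],"rotation": [0,0,0]}
    - {"gripper": -0.8,"slide": [0.495,-0.91,0],"rotation": [0,0,0]}
    - {"gripper": -0.8,"slide": [0.495,-0.91,0.3],"rotation": [0,0,0]}
    - {"gripper": -0.8,"slide": [0.495,-0.91,0.5],"rotation": [0,0,0]}
    - {"gripper": -0.8,"slide": [0.495,-0.91,0.5],"rotation": [0,0,0]}
    - {"gripper": 0.06,"slide": [0.495,-0.91,0.5],"rotation": [0,0,0]}
    - {"gripper": 0.06,"slide": [0.495,-0.91,0.5],"rotation": [0,0,0]}
    - {"gripper": 0.06,"slide": [0.495,-0.91,0.5],"rotation": [0,0,0]}
    - {"gripper": 0.06,"slide": [0.495,-0.91,0.2],"rotation": [0,0,0]}
    - {"gripper": 0.06,"slide": [0.495,-0.91,0],"rotation": [0,0,0]}
    - {"gripper": 0.06,"slide": [0.495,-0.91,0],"rotation": [0,0,0]}

```text
t: 34.15
tool_pos: [0.53, 0.1516, 0.1999]
tool_rot: [0.923, 0.385, 0.005, 0.004]
ft_force: [-0.0, 0.2, 0.2]
finger_gap: 0.0453
grip_force: 0.0
```

```bash
python3 - <<'E'
from h import *
from corms import dark
st();W,c=snap('wrist','w5.png');S,cs=snap('scene','s5.png');D,cd=snap('side','d5.png');dark(D,cd)
a=cv2.resize(S[60:340,170:450],(400,400));cv2.imwrite('pics/w5c.png',np.hstack([a,cv2.resize(W,(400,300))[:,:].copy() if 0 else cv2.resize(W,(400,400))]))
E
```

```text
t 34.15 p [0.53   0.1516 0.1999] q [0.9231 0.3846 0.0049 0.0036] gap 0.0453 F [-0.   0.2  0.2] grip 0.0 j [ 0.065  0.24   1.762 -0.004  1.128  0.848]
  corm [356.5 388.4] 953 [ 0.6306 -0.5176  0.0065]
```

View pics/w5c.png

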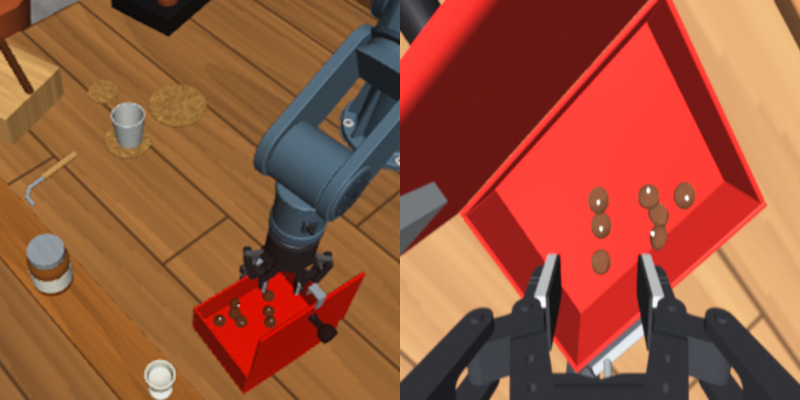

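Count in the box: 4 + 3 = 7 corms (wrist half, near (600,230) and (660,215)); none remain on the bench, the tumbler is empty on the mat. Next, close the lid by pushing from behind.

```bash
cat > box.py <<'E'
import numpy as np
yaw=np.radians(-6.5)
my=np.array([np.cos(yaw),np.sin(yaw),0]); X=np.array([-np.sin(yaw),np.cos(yaw),0]) # -y dir, +x dir of box
C=np.array([.549,.151,0]); H=C+.075*X+[0,0,.071]
def B(x,ny,z): return C+x*X+ny*my+np.array([0,0,z])   # ny = distance towards box -y
E
python3 - <<'E'
from h import *
from kin import ik
from box import *
R=tool(83.5,90);up=np.array([0,0,1])
def tcp(th,L=.125):
    t=np.radians(th);u=-np.cos(t)*X+np.sin(t)*up
    return H+.06*my+L*u+.006*(np.sin(t)*X+np.cos(t)*up)+(.011*np.sin(t)+.0)*X+.073*up
s=env.sense();p=np.array(s['tool_pos'])
st0=tcp(92)+.04*X
W=[([.53,.16,.31],R),([.56,.22,.37],R),([st0[0],st0[1]+.01,.36],R),(st0,R)]+[(tcp(t),R) for t in(92,80,65,50,35,20,8,0)]
plan(W);q=np.array(s['joint_positions'])
for w in W: q=ik(*w,q,4);print(np.round(w[0],3),None if q is None else q.round(2))
E
```

```text
[0.068, -0.028, -0.959] [0.003, 0.001, -0.425] rows>=4.5 
[0.525, 0.192, -0.5] [0.0, 0.0, 0.0] rows>=1.8 
[0.637, 0.465, 0.083] [0.0, 0.0, 0.0] rows>=1.9 
[-0.083, 0.009, 0.761] [0.0, 0.0, 0.0] rows>=1.8 
[-0.333, 0.0, -0.0] [0.0, 0.0, 0.0] rows>=0.8 
[-0.219, -0.0, 0.005] [0.0, 0.0, 0.0] rows>=0.5 
[-0.27, 0.0, 0.069] [0.0, 0.0, 0.0] rows>=0.7 
[-0.249, -0.0, 0.135] [0.0, 0.0, 0.0] rows>=0.7 
[-0.211, 0.0, 0.192] [0.0, 0.0, 0.0] rows>=0.7 
[-0.158, 0.0, 0.235] [0.0, 0.0, 0.0] rows>=0.7 
[-0.081, 0.0, 0.209] [0.0, 0.0, 0.0] rows>=0.5 
[-0.03, -0.0, 0.144] [0.0, 0.0, 0.0] rows>=0.4 
[0.53 0.16 0.31] [0.08 0.13 1.66 0.   1.36 0.19]
[0.56 0.22 0.37] [0.18 0.19 1.46 0.   1.49 0.29]
[0.624 0.29  0.36 ] [0.26 0.39 1.23 0.   1.52 0.38]
[0.624 0.28  0.269] [ 0.25  0.45  1.34 -0.    1.35  0.36]
[0.62  0.24  0.269] [ 0.19  0.4   1.4  -0.    1.34  0.3 ]
[0.617 0.214 0.268] [ 0.15  0.38  1.43 -0.    1.33  0.27]
[0.613 0.182 0.26 ] [0.1  0.36 1.48 0.   1.31 0.22]
[0.609 0.152 0.244] [0.06 0.35 1.52 0.   1.27 0.17]
[0.607 0.127 0.221] [0.01 0.36 1.56 0.   1.22 0.13]
[0.604 0.108 0.192] [-0.02  0.38  1.59 -0.    1.17  0.1 ]
[0.603 0.098 0.167] [-0.03  0.41  1.61 -0.    1.12  0.08]
[0.603 0.095 0.15 ] [-0.04  0.43  1.62  0.    1.09  0.07]
```

Request:
step_arm:
  increments:
    - {"gripper": -1,"slide": [0.07,-0.03,-0.96],"rotation": [0,0,-0.425]}
    - {"gripper": -1,"slide": [0.07,-0.03,-0.96],"rotation": [0,0,-0.425]}
    - {"gripper": -1,"slide": [0.07,-0.03,-0.96],"rotation": [0,0,-0.425]}
    - {"gripper": -1,"slide": [0.07,-0.03,-0.96],"rotation": [0,0,-0.425]}
    - {"gripper": -1,"slide": [0.07,-0.03,-0.96],"rotation": [0,0,-0.425]}
    - {"gripper": -1,"slide": [0.07,-0.03,-0.96],"rotation": [0,0,-0.425]}

```text
t: 34.9
tool_pos: [0.5296, 0.1604, 0.3088]
tool_rot: [0.746, 0.666, -0.001, 0.001]
ft_force: [-0.1, 0.2, -0.4]
finger_gap: -0.0003
grip_force: 0.0
```

Request:
step_arm:
  increments:
    - {"gripper": -1,"slide": [0.52,0.19,-0.5],"rotation": [0,0,0]}
    - {"gripper": -1,"slide": [0.52,0.19,-0.5],"rotation": [0,0,0]}
    - {"gripper": -1,"slide": [0.52,0.19,-0.5],"rotation": [0,0,0]}

```text
t: 35.2
tool_pos: [0.5616, 0.2226, 0.3732]
tool_rot: [0.746, 0.666, 0.003, 0.003]
ft_force: [-0.3, -0.3, 1.0]
finger_gap: -0.0002
grip_force: 0.0
```

Request:
step_arm:
  increments:
    - {"gripper": -1,"slide": [0.64,0.47,0.08],"rotation": [0,0,0]}
    - {"gripper": -1,"slide": [0.64,0.47,0.08],"rotation": [0,0,0]}
    - {"gripper": -1,"slide": [0.64,0.47,0.08],"rotation": [0,0,0]}
    - {"gripper": -1,"slide": [0.6,0.47,0.5],"rotation": [0,0,0]}
    - {"gripper": -1,"slide": [0.56,0.47,0.84],"rotation": [0,0,0]}
    - {"gripper": -1,"slide": [0.56,0.47,0.84],"rotation": [0,0,0]}
    - {"gripper": -1,"slide": [0.56,0.47,0.84],"rotation": [0,0,0]}

```text
t: 35.9
tool_pos: [0.623, 0.2794, 0.2683]
tool_rot: [0.747, 0.665, -0.001, 0.001]
ft_force: [0.8, 0.7, 0.8]
finger_gap: 0.0001
grip_force: 0.0
```

```bash
python3 - <<'E'
from h import *
from box import *
st();R=tool(83.5,90);plan([([.624,.280,.269],R)])
E
```

```text
t 35.9 p [0.623  0.2794 0.2683] q [ 0.7466  0.6653 -0.0015  0.0015] gap 0.0001 F [0.8 0.7 0.8] grip 0.0 j [ 0.25   0.446  1.342 -0.004  1.355  0.365]
[0.006, 0.008, -0.006] [0.0, 0.003, -0.001] rows>=0.0
```

Request:
step_arm:
  increments:
    - {"gripper": -1,"slide": [-0.17,0,0],"rotation": [0,0,0]}
    - {"gripper": -1,"slide": [-0.33,0,0],"rotation": [0,0,0]}
    - {"gripper": -1,"slide": [-0.44,0,0],"rotation": [0,0,0]}
    - {"gripper": -1,"slide": [-0.55,0,0],"rotation": [0,0,0]}
    - {"gripper": -1,"slide": [-0.69,0,0.03],"rotation": [0,0,0]}
    - {"gripper": -1,"slide": [-0.82,0,0.07],"rotation": [0,0,0]}
    - {"gripper": -1,"slide": [-0.82,0,0.07],"rotation": [0,0,0]}

```text
t: 36.6
tool_pos: [0.6119, 0.1798, 0.2596]
tool_rot: [0.747, 0.665, -0.001, 0.002]
ft_force: [-0.3, 0.5, -0.8]
finger_gap: -0.0004
grip_force: 0.0
```

Request:
step_arm:
  increments:
    - {"gripper": -1,"slide": [-0.13,0,0.06],"rotation": [0,0,0]}
    - {"gripper": -1,"slide": [-0.25,0,0.135],"rotation": [0,0,0]}
    - {"gripper": -1,"slide": [-0.36,0,0.22],"rotation": [0,0,0]}
    - {"gripper": -1,"slide": [-0.46,0,0.327],"rotation": [0,0,0]}
    - {"gripper": -1,"slide": [-0.54,0,0.44],"rotation": [0,0,0]}
    - {"gripper": -1,"slide": [-0.62,0,0.56],"rotation": [0,0,0]}
    - {"gripper": -1,"slide": [-0.67,0,0.67],"rotation": [0,0,0]}
    - {"gripper": -1,"slide": [-0.7,0,0.77],"rotation": [0,0,0]}
    - {"gripper": -1,"slide": [-0.72,0,0.84],"rotation": [0,0,0]}
    - {"gripper": -1,"slide": [-0.73,0,0.89],"rotation": [0,0,0]}
    - {"gripper": -1,"slide": [-0.73,0,0.91],"rotation": [0,0,0]}
    - {"gripper": -1,"slide": [-0.73,0,0.91],"rotation": [0,0,0]}

```text
t: 37.8
tool_pos: [0.6028, 0.0951, 0.1517]
tool_rot: [0.746, 0.666, -0.0, 0.002]
ft_force: [1.6, -0.1, 0.4]
finger_gap: -0.0
grip_force: 0.0
```

```bash
python3 - <<'E'
from h import *
from box import *
st()
D,cd=snap('side','d6.png')
h=cv2.cvtColor(D,cv2.COLOR_BGR2HSV);m=((h[...,1]>150)&((h[...,0]<6)|(h[...,0]>174))&(h[...,2]>70)).astype(np.uint8);m[:,:200]=0
k=max(cv2.findContours(m[:230,:350],0,1)[0],key=cv2.contourArea);print('red bbox',cv2.boundingRect(k))
for nm,P in(('edge corner -y',B(-.075,.1,.077)),('edge corner +y',B(-.075,-.1,.077)),('hinge',B(.075,.1,.077))): print(nm,proj(cd,P).round(1))
E
```

```text
t 37.8 p [0.6028 0.0951 0.1517] q [ 7.460e-01  6.659e-01 -3.000e-04  2.000e-03] gap -0.0 F [ 1.6 -0.1  0.4] grip 0.0 j [-0.036  0.428  1.624 -0.004  1.087  0.079]
red bbox (228, 129, 79, 57)
edge corner -y [307.2 161.8]
edge corner +y [227.8 161.2]
hinge [303.8 128.9]
```

Request:
step_arm:
  increments:
    - {"gripper": -1,"slide": [0,0,0.015],"rotation": [0,0,0]}
    - {"gripper": -1,"slide": [0,0,0.025],"rotation": [0,0,0]}
    - {"gripper": -1,"slide": [0,0,0.025],"rotation": [0,0,0]}

```text
t: 38.15
tool_pos: [0.6031, 0.095, 0.1492]
tool_rot: [0.746, 0.666, 0.0, 0.002]
ft_force: [-0.2, 0.4, -0.1]
finger_gap: 0.0004
grip_force: 0.2
```

Request:
step_arm:
  increments:
    - {"gripper": -1,"slide": [0,0,0.015],"rotation": [0,0,0]}
    - {"gripper": -1,"slide": [0,0,0.02],"rotation": [0,0,0]}
    - {"gripper": -1,"slide": [0,0,0.02],"rotation": [0,0,0]}

```text
t: 38.45
tool_pos: [0.6032, 0.095, 0.1489]
tool_rot: [0.746, 0.666, 0.0, 0.002]
ft_force: [-6.4, -0.6, 15.9]
finger_gap: 0.0
grip_force: 7.8
```

```bash
python3 - <<'E'
from h import *
st();D,cd=snap('side','d7.png');S,cs=snap('scene','s7.png');cv2.imwrite('pics/c7.png',np.hstack([cv2.resize(S[200:345,290:440],(400,387)),cv2.resize(D[100:200,220:320],(387,387))]))
E
```

```text
t 38.45 p [0.6032 0.095  0.1489] q [7.46e-01 6.66e-01 1.00e-04 2.50e-03] gap 0.0 F [-6.4 -0.6 15.9] grip 7.7944916265551 j [-0.037  0.432  1.625 -0.004  1.081  0.079]
```

View pics/c7.png

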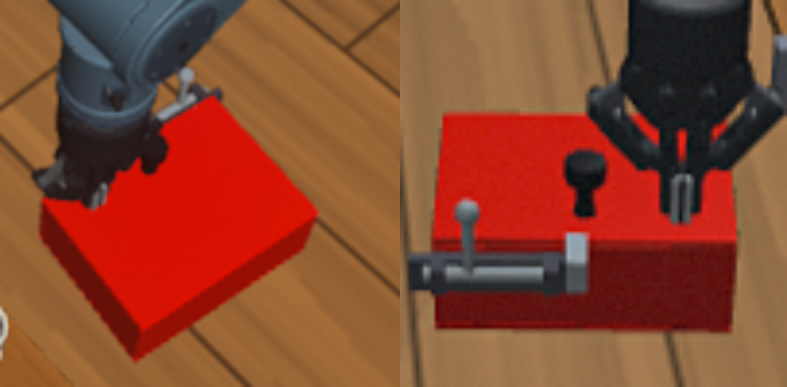

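The lid is fully closed (wrist reads about 16 N of push). Side half shows the bolt drawn back, ball up at (467,212), keeper at (576,262) in line with it. Next, push the bolt home by the handle.

```bash
cat > ball.py <<'E'
from h import *
from box import *
def ball(im,c,guess,r=14):
    u,v=proj(c,guess).round().astype(int);s=im[v-r:v+r,u-r:u+r];h=cv2.cvtColor(s,cv2.COLOR_BGR2HSV)
    m=((h[...,1]<70)&(h[...,2]>105)).astype(np.uint8)
    d=cv2.distanceTransform(cv2.copyMakeBorder(m,1,1,1,1,cv2.BORDER_CONSTANT),cv2.DIST_L2,5)
    y,x=np.unravel_index(d.argmax(),d.shape);return np.array([u-r+x-1,v-r+y-1]),d.max()
E
python3 - <<'E'
from ball import *
from kin import ik
st();s=env.sense();p=np.array(s['tool_pos']);R=tool(83.5,90)
t=B(-.09,-.122,.088+.073)
W=[(p+[0,0,.08],R),(B(-.08,-.04,.235),R),(t+[0,0,.06],R),(t,R)]
plan(W);q=np.array(s['joint_positions'])
for w in W: q=ik(*w,q,4);print(np.round(w[0],3),None if q is None else q.round(2))
g=B(-.09,-.077,.109);print('ball guess',g)
for n in('scene','side'):
    im,c=snap(n);print(n,proj(c,g).round(1),ball(im,c,g))
E
```

```text
t 38.55 p [0.6032 0.095  0.149 ] q [7.460e-01 6.659e-01 1.000e-04 2.500e-03] gap -0.0002 F [-7.3 -0.4 14.2] grip 7.717698641354218 j [-0.037  0.432  1.625 -0.004  1.081  0.079]
[-0.002, 0.003, -0.667] [0.002, 0.002, 0.0] rows>=1.6 
[-0.254, -0.835, -0.05] [0.0, 0.0, 0.0] rows>=2.1 
[-0.083, -0.683, 0.117] [0.0, 0.0, 0.0] rows>=1.7 
[-0.0, 0.0, 0.5] [0.0, 0.0, 0.0] rows>=1.2 
[0.603 0.095 0.229] [-0.04  0.33  1.58 -0.    1.23  0.08]
[0.5   0.076 0.235] [-0.08  0.1   1.84 -0.    1.2   0.03]
[0.418 0.075 0.221] [-0.1  -0.07  2.05 -0.    1.16  0.01]
[0.418 0.075 0.161] [-0.1   0.04  2.09 -0.    1.01  0.01]
ball guess [0.46230668 0.07029518 0.109     ]
scene [359.3 228.3] (array([359, 228]), np.float32(2.8))
side [236.4 154.5] (array([237, 153]), np.float32(2.0))
```

Request:
step_arm:
  increments:
    - {"gripper": -1,"slide": [0,0,-0.3],"rotation": [0,0,0]}
    - {"gripper": -1,"slide": [0,0,-0.667],"rotation": [0,0,0]}
    - {"gripper": -1,"slide": [0,0,-0.7],"rotation": [0,0,0]}
    - {"gripper": -1,"slide": [-0.25,-0.83,-0.71],"rotation": [0,0,0]}
    - {"gripper": -1,"slide": [-0.25,-0.83,-0.71],"rotation": [0,0,0]}
    - {"gripper": -1,"slide": [-0.25,-0.83,-0.71],"rotation": [0,0,0]}
    - {"gripper": -1,"slide": [-0.25,-0.83,-0.71],"rotation": [0,0,0]}

```text
t: 39.35
tool_pos: [0.4991, 0.0766, 0.2313]
tool_rot: [0.746, 0.666, -0.0, 0.002]
ft_force: [1.1, -0.2, 0.9]
finger_gap: 0.0002
grip_force: 0.0
```

Request:
step_arm:
  increments:
    - {"gripper": -1,"slide": [-0.083,-0.68,0],"rotation": [0,0,0]}
    - {"gripper": -1,"slide": [-0.083,-0.68,0],"rotation": [0,0,0]}
    - {"gripper": -1,"slide": [-0.083,-0.68,0.12],"rotation": [0,0,0]}
    - {"gripper": -1,"slide": [-0.083,-0.68,0.4],"rotation": [0,0,0]}
    - {"gripper": -1,"slide": [-0.083,-0.68,0.6],"rotation": [0,0,0]}
    - {"gripper": -1,"slide": [-0.083,-0.68,0.6],"rotation": [0,0,0]}
    - {"gripper": -1,"slide": [-0.083,-0.68,0.6],"rotation": [0,0,0]}

```text
t: 40.05
tool_pos: [0.4195, 0.0757, 0.1599]
tool_rot: [0.746, 0.666, -0.0, 0.002]
ft_force: [1.2, 0.9, -0.2]
finger_gap: -0.0001
grip_force: 0.0
```

```bash
python3 - <<'E'
from ball import *
st();R=tool(83.5,90)
plan([(B(-.09,-.122,.161),R),(B(-.09,-.085,.161),R),(B(-.09,-.055,.161),R)])
g=B(-.09,-.077,.109)
for n in('scene','side'):
    im,c=snap(n);print(n,proj(c,g).round(1),ball(im,c,g))
cv2.imwrite('pics/c8.png',cv2.resize(im[100:200,200:320],(720,600)))
E
```

```text
t 40.05 p [0.4195 0.0757 0.1599] q [ 0.7461  0.6658 -0.      0.0022] gap -0.0001 F [ 1.2  0.9 -0.2] grip 0.0 j [-0.1    0.041  2.088 -0.004  1.009  0.016]
[-0.004, -0.016, -0.009] [0.002, 0.002, -0.0] rows>=0.0 
[0.0, 0.308, 0.0] [0.0, 0.0, 0.0] rows>=0.7 
[0.0, 0.25, 0.0] [0.0, 0.0, 0.0] rows>=0.6 
scene [359.3 228.3] (array([359, 227]), np.float32(2.1969))
side [236.4 154.5] (array([237, 153]), np.float32(2.0))
```

Request:
step_arm:
  increments:
    - {"gripper": -1,"slide": [0,0.1,0],"rotation": [0,0,0]}
    - {"gripper": -1,"slide": [0,0.16,0],"rotation": [0,0,0]}
    - {"gripper": -1,"slide": [0,0.21,0],"rotation": [0,0,0]}
    - {"gripper": -1,"slide": [0,0.25,0],"rotation": [0,0,0]}
    - {"gripper": -1,"slide": [0,0.29,0],"rotation": [0,0,0]}
    - {"gripper": -1,"slide": [0,0.33,0],"rotation": [0,0,0]}
    - {"gripper": -1,"slide": [0,0.33,0],"rotation": [0,0,0]}

```text
t: 40.85
tool_pos: [0.4581, 0.0712, 0.1594]
tool_rot: [0.746, 0.666, -0.0, 0.002]
ft_force: [-0.3, -1.3, -0.3]
finger_gap: 0.0002
grip_force: 0.0
```

```bash
cat > b2.py <<'E'
from ball import *
st();s=env.sense();r=np.array(s['tool_pos'])-C;print('tool ny',(r@my).round(4),'x',(r@X).round(4))
best={}
cs=[]
for n in('scene','side'):
    im,c=snap(n);o=[]
    for ny in np.arange(-.077,-.04,.003):
        p,d=ball(im,c,B(-.09,ny,.109),6);o.append((d,p))
    d,p=max(o,key=lambda k:k[0]);print(n,p,d);cs.append((c,p))
P=tri(*cs)-C;print('ball ny',P@my,'x',P@X,'z',P[2])
E
python3 b2.py
```

```text
t 40.85 p [0.4581 0.0712 0.1594] q [ 7.461e-01  6.658e-01 -1.000e-04  2.200e-03] gap 0.0002 F [-0.3 -1.3 -0.3] grip 0.0 j [-0.101  0.125  1.998 -0.004  1.016  0.014]
tool ny -0.0813 x -0.0896
scene [353 232] 2.0
side [244 153] 2.0
ball ny -0.05716065924514525 x -0.08883738829372205 z 0.11206424574377778
```

Request:
step_arm:
  increments:
    - {"gripper": -1,"slide": [0,0.03,0],"rotation": [0,0,0]}
    - {"gripper": -1,"slide": [0,0.05,0],"rotation": [0,0,0]}
    - {"gripper": -1,"slide": [0,0.07,0],"rotation": [0,0,0]}
    - {"gripper": -1,"slide": [0,0.08,0],"rotation": [0,0,0]}
    - {"gripper": -1,"slide": [0,0.08,0],"rotation": [0,0,0]}

```text
t: 41.45
tool_pos: [0.4672, 0.0702, 0.1594]
tool_rot: [0.746, 0.666, -0.0, 0.002]
ft_force: [-1.0, 0.5, -1.1]
finger_gap: -0.0001
grip_force: 0.4
```

```bash
python3 b2.py
```

```text
t 41.45 p [0.4672 0.0702 0.1594] q [ 7.461e-01  6.658e-01 -3.000e-04  2.000e-03] gap -0.0001 F [-1.   0.5 -1.1] grip 0.42949000373482704 j [-0.101  0.144  1.976 -0.004  1.019  0.014]
tool ny -0.0721 x -0.0896
scene [351 234] 2.0
side [248 153] 2.0
ball ny -0.048443786284650354 x -0.08730069948173472 z 0.11163112258415891
```

Request:
step_arm:
  increments:
    - {"gripper": -1,"slide": [0,0.008,0],"rotation": [0,0,0]}
    - {"gripper": -1,"slide": [0,0.016,0],"rotation": [0,0,0]}
    - {"gripper": -1,"slide": [0,0.016,0],"rotation": [0,0,0]}

```text
t: 41.85
tool_pos: [0.4686, 0.07, 0.1593]
tool_rot: [0.746, 0.666, -0.001, 0.002]
ft_force: [-2.8, -0.3, 0.5]
finger_gap: 0.0001
grip_force: 1.8
```

Request:
step_arm:
  increments:
    - {"gripper": -1,"slide": [0,0.008,0],"rotation": [0,0,0]}
    - {"gripper": -1,"slide": [0,0.008,0],"rotation": [0,0,0]}

```text
t: 42.05
tool_pos: [0.4691, 0.07, 0.1592]
tool_rot: [0.746, 0.666, -0.001, 0.001]
ft_force: [-5.6, -0.2, 3.6]
finger_gap: 0.0
grip_force: 3.4
```

Request:
step_arm:
  increments:
    - {"gripper": -1,"slide": [0,0.008,0],"rotation": [0,0,0]}
    - {"gripper": -1,"slide": [0,0.015,0],"rotation": [0,0,0]}
    - {"gripper": -1,"slide": [0,0.015,0],"rotation": [0,0,0]}

```text
t: 42.35
tool_pos: [0.4698, 0.0699, 0.1591]
tool_rot: [0.746, 0.666, -0.002, 0.0]
ft_force: [-12.3, 1.0, 8.4]
finger_gap: -0.0004
grip_force: 6.1
```

```bash
python3 b2.py
```

```text
t 42.35 p [0.4698 0.0699 0.1591] q [ 7.46e-01  6.66e-01 -2.10e-03  2.00e-04] gap -0.0004 F [-12.3   1.    8.4] grip 6.062441468238831 j [-0.101  0.152  1.967 -0.004  1.025  0.014]
tool ny -0.0695 x -0.0895
scene [351 235] 1.4
side [248 153] 2.0
ball ny -0.04796941208380217 x -0.08564157921264087 z 0.11014536974938814
```

The bolt is at its end stop (12 N, ball at ny −48 mm as specified for home) with the handle still up. Now I turn the handle down from the lid side.

```bash
python3 - <<'E'
from ball import *
from kin import ik
s=env.sense();p=np.array(s['tool_pos']);R=tool(83.5,90);ny=-.046
def tp(c):
    c=np.radians(c);bx=-.09-.05*np.sin(c);bz=.059+.05*np.cos(c)
    return B(bx+.019*np.cos(c),ny,bz-.009*np.cos(c)+.008*np.sin(c)+.073)
W=[(p-.02*my,R),(p-.02*my+[0,0,.06],R),(B(-.05,ny,.225),R),(B(-.05,ny,.173),R)]+[(tp(c),R) for c in(0,15,30,45,60,75,86)]
plan(W);q=np.array(s['joint_positions'])
for w in W: q=ik(*w,q,4);print(np.round(w[0],3),None if q is None else q.round(2))
E
```

```text
[0.0, -0.167, 0.0] [-0.002, 0.002, 0.0] rows>=0.4 
[0.0, 0.0, -0.5] [0.0, 0.0, 0.0] rows>=1.2 
[0.329, 0.363, -0.049] [0.0, 0.0, 0.0] rows>=1.2 
[-0.0, 0.0, 0.433] [0.0, 0.0, 0.0] rows>=1.0 
[-0.175, 0.0, -0.0] [0.0, 0.0, 0.0] rows>=0.4 
[-0.113, 0.0, -0.006] [0.0, 0.0, 0.0] rows>=0.3 
[-0.116, -0.0, 0.018] [0.0, 0.0, 0.0] rows>=0.3 
[-0.111, 0.0, 0.04] [0.0, 0.0, 0.0] rows>=0.3 
[-0.099, -0.0, 0.06] [0.0, 0.0, 0.0] rows>=0.3 
[-0.08, 0.0, 0.076] [0.0, 0.0, 0.0] rows>=0.3 
[-0.043, 0.0, 0.062] [0.0, 0.0, 0.0] rows>=0.2 
[0.45  0.072 0.159] [-0.1   0.11  2.02 -0.    1.02  0.01]
[0.45  0.072 0.219] [-0.1   0.01  1.98 -0.    1.15  0.01]
[0.498 0.107 0.225] [-0.02  0.12  1.84  0.    1.18  0.09]
[0.498 0.107 0.173] [-0.02  0.2   1.88 -0.    1.07  0.09]
[0.495 0.086 0.173] [-0.07  0.19  1.89  0.    1.06  0.05]
[0.494 0.072 0.174] [-0.09  0.18  1.9   0.    1.06  0.02]
[0.492 0.058 0.172] [-0.12  0.17  1.91 -0.    1.06 -0.01]
[0.491 0.045 0.167] [-0.15  0.17  1.92 -0.    1.05 -0.04]
[0.489 0.033 0.159] [-0.17  0.18  1.93 -0.    1.03 -0.06]
[0.488 0.024 0.15 ] [-0.19  0.19  1.94 -0.    1.01 -0.08]
[0.488 0.019 0.143] [-0.21  0.21  1.94 -0.    0.99 -0.09]
```

Request:
step_arm:
  increments:
    - {"gripper": -1,"slide": [0,-0.1,0],"rotation": [0,0,0]}
    - {"gripper": -1,"slide": [0,-0.18,0],"rotation": [0,0,0]}
    - {"gripper": -1,"slide": [0,-0.18,-0.25],"rotation": [0,0,0]}
    - {"gripper": -1,"slide": [0,-0.18,-0.55],"rotation": [0,0,0]}
    - {"gripper": -1,"slide": [0,-0.18,-0.55],"rotation": [0,0,0]}
    - {"gripper": -1,"slide": [0.33,0.18,-0.55],"rotation": [0,0,0]}
    - {"gripper": -1,"slide": [0.33,0.18,-0.55],"rotation": [0,0,0]}
    - {"gripper": -1,"slide": [0.33,0.18,-0.55],"rotation": [0,0,0]}
    - {"gripper": -1,"slide": [0.33,0.18,-0.55],"rotation": [0,0,0]}

```text
t: 43.35
tool_pos: [0.4968, 0.1066, 0.2248]
tool_rot: [0.746, 0.666, -0.001, 0.002]
ft_force: [0.1, -0.4, -0.4]
finger_gap: 0.0001
grip_force: 0.0
```

```bash
python3 - <<'E'
from ball import *
R=tool(83.5,90);plan([(B(-.05,-.046,.173),R)])
E
python3 b2.py
```

```text
[0.001, 0.007, 0.432] [0.001, 0.002, 0.0] rows>=1.0 
t 43.35 p [0.4968 0.1066 0.2248] q [ 7.459e-01  6.661e-01 -7.000e-04  1.800e-03] gap 0.0001 F [ 0.1 -0.4 -0.4] grip 0.0 j [-0.021  0.12   1.847 -0.004  1.173  0.094]
tool ny -0.0469 x -0.05
scene [351 235] 1.4
side [248 153] 2.0
ball ny -0.04796941208380217 x -0.08564157921264087 z 0.11014536974938814
```

Request:
step_arm:
  increments:
    - {"gripper": -1,"slide": [0,0,0.25],"rotation": [0,0,0]}
    - {"gripper": -1,"slide": [0,0,0.43],"rotation": [0,0,0]}
    - {"gripper": -1,"slide": [0,0,0.43],"rotation": [0,0,0]}
    - {"gripper": -1,"slide": [-0.1,0,0.43],"rotation": [0,0,0]}
    - {"gripper": -1,"slide": [-0.175,0,0.43],"rotation": [0,0,0]}
    - {"gripper": -1,"slide": [-0.23,0,0.43],"rotation": [0,0,0]}
    - {"gripper": -1,"slide": [-0.29,0,0.43],"rotation": [0,0,0]}
    - {"gripper": -1,"slide": [-0.35,0,0.435],"rotation": [0,0,0]}
    - {"gripper": -1,"slide": [-0.4,0,0.445],"rotation": [0,0,0]}
    - {"gripper": -1,"slide": [-0.46,0,0.46],"rotation": [0,0,0]}
    - {"gripper": -1,"slide": [-0.515,0,0.48],"rotation": [0,0,0]}
    - {"gripper": -1,"slide": [-0.515,0,0.48],"rotation": [0,0,0]}

```text
t: 44.65
tool_pos: [0.4904, 0.0443, 0.1676]
tool_rot: [0.746, 0.666, -0.001, 0.002]
ft_force: [-0.1, 0.5, -0.1]
finger_gap: 0.0003
grip_force: 0.0
```

Request:
step_arm:
  increments:
    - {"gripper": -1,"slide": [-0.05,0,0.03],"rotation": [0,0,0]}
    - {"gripper": -1,"slide": [-0.1,0,0.06],"rotation": [0,0,0]}
    - {"gripper": -1,"slide": [-0.14,0,0.1],"rotation": [0,0,0]}
    - {"gripper": -1,"slide": [-0.18,0,0.135],"rotation": [0,0,0]}
    - {"gripper": -1,"slide": [-0.2,0,0.17],"rotation": [0,0,0]}
    - {"gripper": -1,"slide": [-0.22,0,0.19],"rotation": [0,0,0]}
    - {"gripper": -1,"slide": [-0.22,0,0.19],"rotation": [0,0,0]}

```text
t: 45.35
tool_pos: [0.4875, 0.0186, 0.1448]
tool_rot: [0.746, 0.666, -0.001, 0.002]
ft_force: [0.5, 1.1, 0.4]
finger_gap: -0.0003
grip_force: 0.0
```

```bash
python3 - <<'E'
from ball import *
st();s=env.sense();r=np.array(s['tool_pos'])-C;print('tool ny',(r@my).round(4),'x',(r@X).round(4))
E
```

```text
t 45.35 p [0.4875 0.0186 0.1448] q [ 7.462e-01  6.657e-01 -5.000e-04  1.800e-03] gap -0.0003 F [0.5 1.1 0.4] grip 0.0 j [-0.204  0.202  1.944 -0.004  0.993 -0.088]
tool ny -0.0462 x -0.1385
```

Request:
step_arm:
  increments:
    - {"gripper": -1,"slide": [0,0,0.01],"rotation": [0,0,0]}
    - {"gripper": -1,"slide": [0,0,0.02],"rotation": [0,0,0]}
    - {"gripper": -1,"slide": [0,0,0.02],"rotation": [0,0,0]}

```text
t: 45.65
tool_pos: [0.4879, 0.0188, 0.143]
tool_rot: [0.746, 0.666, -0.0, 0.002]
ft_force: [0.1, -0.6, 0.6]
finger_gap: 0.0001
grip_force: 0.4
```

Request:
step_arm:
  increments:
    - {"gripper": -1,"slide": [0,0,0.008],"rotation": [0,0,0]}
    - {"gripper": -1,"slide": [0,0,0.015],"rotation": [0,0,0]}
    - {"gripper": -1,"slide": [0,0,0.015],"rotation": [0,0,0]}

```text
t: 45.95
tool_pos: [0.4882, 0.0187, 0.1419]
tool_rot: [0.746, 0.666, -0.0, 0.003]
ft_force: [-2.5, 0.0, 8.6]
finger_gap: 0.0002
grip_force: 4.3
```

Request:
step_arm:
  increments:
    - {"gripper": -1,"slide": [0,0,0.006],"rotation": [0,0,0]}
    - {"gripper": -1,"slide": [0,0,0.012],"rotation": [0,0,0]}
    - {"gripper": -1,"slide": [0,0,0.012],"rotation": [0,0,0]}

```text
t: 46.25
tool_pos: [0.4884, 0.0186, 0.1412]
tool_rot: [0.746, 0.666, -0.0, 0.003]
ft_force: [-4.5, -1.5, 14.4]
finger_gap: -0.0001
grip_force: 7.5
```

Request:
step_arm:
  increments:
    - {"gripper": -1,"slide": [0,0,-0.3],"rotation": [0,0,0]}
    - {"gripper": -1,"slide": [0,0,-0.7],"rotation": [0,0,0]}
    - {"gripper": -1,"slide": [0,0,-1],"rotation": [0,0,0]}
    - {"gripper": -1,"slide": [0,0,-1],"rotation": [0,0,0]}

```text
t: 46.65
tool_pos: [0.4903, 0.0189, 0.2654]
tool_rot: [0.746, 0.666, 0.003, 0.006]
ft_force: [0.4, 0.2, -0.7]
finger_gap: -0.0
grip_force: 0.0
```

Request:
step_arm:
  increments:
    - {"gripper": -1,"slide": [0,-0.8,-0.6],"rotation": [0,0,0]}
    - {"gripper": -1,"slide": [0,-0.8,-0.6],"rotation": [0,0,0]}
    - {"gripper": -1,"slide": [0,-0.8,-0.6],"rotation": [0,0,0]}
    - {"gripper": -1,"slide": [0,-0.8,-0.6],"rotation": [0,0,0]}
    - {"gripper": -1,"slide": [0,-0.8,-0.6],"rotation": [0,0,0]}

```text
t: 47.15
tool_pos: [0.3921, 0.0304, 0.3308]
tool_rot: [0.746, 0.666, 0.0, 0.002]
ft_force: [-0.6, 0.1, 0.2]
finger_gap: -0.0
grip_force: 0.0
```

```bash
python3 - <<'E'
from ball import *
st()
S,cs=snap('scene','sF.png');D,cd=snap('side','dF.png')
g=B(-.14,-.047,.0625)
for im,c in((S,cs),(D,cd)): print(proj(c,g).round(1),ball(im,c,g,8))
cv2.imwrite('pics/F.png',np.hstack([cv2.resize(S[90:330,200:440],(400,400)),cv2.resize(D[105:195,215:315],(400,360),interpolation=2)[:, :].repeat(1,0) if 0 else cv2.resize(D[105:205,215:315],(400,400),interpolation=2)]))
E
```

```text
t 47.15 p [0.3921 0.0304 0.3308] q [0.7461 0.6658 0.     0.0023] gap -0.0 F [-0.6  0.1  0.2] grip 0.0 j [-0.225 -0.284  1.996 -0.003  1.426 -0.111]
[335.9 230.2] (array([337, 229]), np.float32(2.8))
[248.4 182.1] (array([248, 180]), np.float32(2.1969))
```

View pics/F.png

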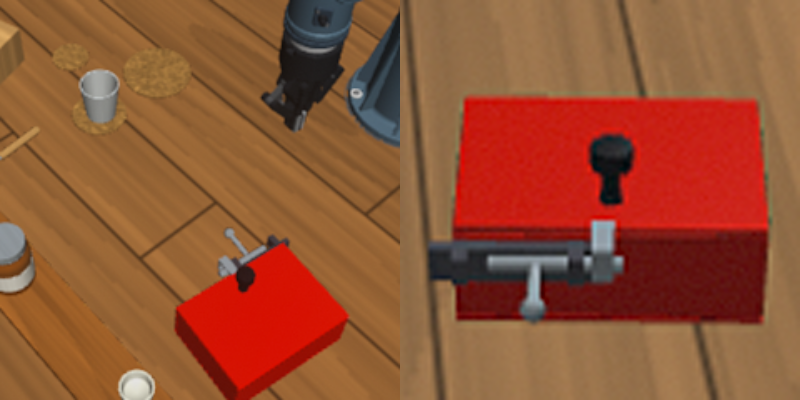

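The final view shows the lid shut, the bolt through the keeper and the ball down: it is within about 2 px of the home-and-locked position in both views. One last numeric check of how well the tumbler is centred.

```bash
python3 - <<'E'
from ball import *
out=[]
for n in('scene','side'):
    im,c=cv2.imread('pics/%sF.png'%n[0] if n=='scene' else 'pics/dF.png'),env.calibration(n)
    u,v=proj(c,[.451,-.3485,.04]).astype(int);h=cv2.cvtColor(im,cv2.COLOR_BGR2HSV)
    m=(h[...,1]<70).astype(np.uint8);k=np.zeros_like(m);k[v-30:v+30,u-25:u+25]=m[v-30:v+30,u-25:u+25]
    cn=max(cv2.findContours(k,0,1)[0],key=cv2.contourArea);x,y,w,hh=cv2.boundingRect(cn)
    pr=np.array([proj(c,np.array([.451+r*np.cos(a),-.3485+r*np.sin(a),z])) for z,r in((.004,.027),(.079,.035)) for a in np.linspace(0,6.28,60)])
    print(n,'seen',x,x+w-1,y,y+hh-1,'expected',pr.min(0).round(1),pr.max(0).round(1))
E
```

```text
scene seen 248 271 132 163 expected [245.9 131.9] [269.9 164.3]
side seen 228 264 283 331 expected [228.9 282.9] [265.8 332.3]
```

```bash
python3 -c "
from cell import env
print(env.finish_job())"
```

```text
the job is handed in; nothing more can be done
None
```

The job is handed in: all seven corms I found (four poured from the tumbler, three off the bench) are in the box, the empty tumbler stands about 4 mm off the centre of the 100 mm mat, the lid is shut, the bolt was pushed home with its ball handle up and the handle was then turned right down. The jar, egg cup and hoof pick were never touched. No verdict came back at hand-in.

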